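Empty tins into the scrap crate

ROBOT

A 7-joint arm with a two-finger parallel gripper is mounted at the origin on the work surface. World frame = base frame: x ahead of the robot, y to its left, z up, the work surface at z = 0. Lengths are in m, angles in rad, forces in N, time in s.
With the tool pointing down it reaches from about 0.425 to 0.875 m from the base axis. Payload 8.4 kg.
Tool frame: the origin (TCP) lies at the very end of the fingers, on their centre line; the grasp point (between the pads) lies 19 mm behind it; z points along the fingers, y is the line along which they close (so a half turn about z gives the same grasp; the last joint's range is limited). The gripper opens to 85 mm and grips with 20 to 120 N. Pads are 22 mm wide; open, the fingers measure 114 mm over their backs; the gripper's body (76 mm by 85 mm) begins 54 mm behind the grasp point. The pads swing forward as they close: fully open they stand 13 mm farther back than shut.
Start: joints at [1.1, 0.333, 0.04, 1.465, -0.013, 1.343, -0.059], TCP at [0.236, -0.606, 0.195] pointing down, gripper open.
Joint ranges: [-2.58, 2.58], [-0.38, 2.09], [-1.3, 1.39], [0.25, 2.4], [-1.5, 4.64], [0.08, 2.09], [-2.65, 2.65]. Speed limits (rad/s): [2.22, 2.22, 2.79, 2.79, 3.14, 3.14, 3.14].

INTERFACE

Orientations are given as a unit quaternion [x, y, z, w].
In Python, from station import readout, imaging, env, finder gives the robot as it stands.
- The arm moves only by the tool send_rows, never from a script. Its argument "commands" is a list of rows, each an object with "hand": the opening, from 0 (shut) to 1 (fully open); "slide": the shift along the tool's x, y, z as a fraction of full scale, a list of three; "rot": the turn, a rotation vector about the tool's x, y, z as a fraction of full scale, a list of three. A call has 1 to 12 rows; each row shifts and turns the commanded pose from where the row before left it, along the tool's axes as they then stand; what a row does not reach is not made up. Full scale, the value 1, is 0.15 m for a shift and pi rad for a turn. A row lasts 1/8 s, in which the tool goes at most 62.5 mm and 10.7 degrees, less where a joint would pass 70% of its speed; a pose out of reach is approached as far as the arm can. A call with a number of a shift or a turn outside -1 to 1 is refused whole. A call with a gripper value outside its range is refused whole. The fingers move at their own pace and stop on an object; "grip_force" is the grip in N (left out, the last holds). Time passes only in rows, so rows that do not move let the fingers close. It gives the time, the measured TCP pose, the force, the opening and the grip force at its end, in the units of the state.
- readout.state(): the state, without advancing time (a new reading comes with each control period).
- imaging.camera(name): name is "side" or "top" or "wrist"; returns a dict with "frame" (420x560x3 uint8, blue, green, red), "K" (3x3 intrinsics, pixels), "k1" (the pictures are not rectified: a ray, as slopes to the right and down, at radius r is drawn at 1 + k1 r^2 times it, then the intrinsics apply), "R" (3x3) and "t" (3): a world point X has camera coordinates R X + t. Camera axes: x right, y down, z forward; pixel columns grow to the right and rows downward; lengths in m; the calibration is good to about 2 mm. A picture is of the moment at which its call begins. There is no depth.
- env.sign_off(): hands the job in; it is judged then, once.
Trained networks look in the newest picture that a camera, given by its name, has taken for a name from the list of things; names that differ only in an ending like _2 or _b are one class to them, and where a whole thing is asked for, a point or a joint stands for the part that bears it (a point fixed in the world has none). Each returns a list of dicts, best first, with "score" (0 to 1); they miss things now and then, are a little off and sometimes report something else, mostly with a low value. They report only what shows in the picture. A call takes as long as a camera call.
- finder.boxes_of(camera, thing): "rect" ([centre column, centre row, width, height] in pixels, round what is visible of it).
- finder.outline_of(camera, thing): "region" (420x560 bool, what is visible of it) and "rect" ([centre column, centre row, width, height] in pixels, round what is visible of it).
- finder.landmark_of(camera, thing): "location" ([column, row] in pixels: a listed point, or the origin of a listed thing).
The state is a dict: "time": time; "q": joint angles; "joint_velocities": joint speeds; "joint_efforts": joint torques, N m; "position": TCP position; "tool_rot": TCP orientation; "wrist_force": force on the tool from outside, world axes, zero at the start; "ft_torque": the same for the moment, N m; "opening": opening from 0.0 (shut) to 1.0 (fully open); "grasp_force": force on a finger pad.
Only numpy, scipy, OpenCV 4.12 (cv2) and the standard library are available. Lean on these libraries where they do the work, as an engineer would, in place of code of your own. Each camera call takes 0.05 s, during which the arm holds its last target. There are 200 camera calls.

TASK

Clear all the empty tins (round and rectangular, three to five of them) off the counter for the scrap collector: swing the crate's orange turnbutton clear, open the lid, drop every tin into the crate, then shut the lid fully and turn the turnbutton back over it so that it is secured. Keep the turnbutton swung clear for as long as the lid is not shut, and leave the white teacup and the green glass jar standing where they are.

Things in the scene. Friction and masses are not known exactly. Their poses are not given: they have to be found in the camera images.
- crate: fixed green plastic scrap crate, 190 mm (its x) by 320 mm (its y), 120 mm tall, walls and floor 5 mm; origin at the centre of its underside, x points from its front towards the hinge at its back, z up. On the outside of its front wall, at y = +100 mm, a block carries the orange turnbutton
- lid (a joint): grey lid of the crate, 8 mm thick, hinged along the crate's back top edge; 0 = shut, grows as its front edge is lifted, 1.57 = upright, stop at 1.7; stiff hinge that stays where it is left
- lid_grip (a point): middle of the steel bar of the lid's loop handle: round bar 10 mm thick, 120 mm long, parallel to the hinge, 35 mm in front of the lid's front edge and level with it, with 30 mm of open space between bar and lid; 230 mm from the hinge line. Can be pinched from above at any lid angle
- lid_hinge (a point): middle of the lid's hinge line, 120 mm above the counter; its y axis runs along the hinge, parallel to the crate's y
- turnbutton (a joint): orange turnbutton, a flat arm 8 mm thick on a vertical pivot at the crate's front; 0 = its arm points over the lid (crate +x) and secures it, 1.57 = swung a quarter turn anticlockwise from above (arm towards crate +y, clear of the lid); range 0 to 1.6, stays where it is left. The simulation does not stop the lid from passing through the arm, so swing the arm clear first
- turn_peg (a point): top centre of the turnbutton's upright finger peg: 12 mm diameter, stands 33 mm above the arm (its top is 172 mm above the counter, the arm's upper face 139 mm), 60 mm from the pivot
- turn_pivot (a point): top of the turnbutton's pivot, on the vertical axis it turns about
- tin_round1: empty round food tin of steel with a coloured band (red), 60 mm diameter, 65 mm tall, open dark top; light, stands upright; origin at the centre of its underside, z up its axis. May be absent (None)
- tin_round2: empty round food tin of steel with a coloured band (yellow), 60 mm diameter, 65 mm tall, open dark top; light, stands upright; origin at the centre of its underside, z up its axis. May be absent (None)
- tin_round3: empty round food tin of steel with a coloured band (blue), 60 mm diameter, 65 mm tall, open dark top; light, stands upright; origin at the centre of its underside, z up its axis. May be absent (None)
- tin_rect1: empty rectangular tea tin with a red band, 50 mm (its x) by 70 mm (its y), 65 mm tall, open dark top; origin at the centre of its underside, z up. May be absent (None)
- tin_rect2: empty rectangular tea tin with a green band, 50 mm (its x) by 70 mm (its y), 65 mm tall, open dark top; origin at the centre of its underside, z up. May be absent (None)
- teacup: white ceramic teacup, 84 mm wide, 60 mm tall, to be left alone; origin under its centre
- pickle_jar: closed green glass jar, 90 mm wide, 120 mm tall, to be left alone; origin under its centre

How it is judged:
By the outcome, as a careful person would: the job done as asked, in the order asked, and still so for the second after the job is handed in, with the robot touching nothing.
Of tin_round1, tin_round2, tin_round3, tin_rect1, tin_rect2 only 3 to 5 are there at a start; the rules pass over those that are not, and their reading is None.
At some moment in a run one of tin_round1, tin_round2, tin_round3, tin_rect1, tin_rect2 may be knocked a few centimetres aside while the robot is not near it.
It also fails if it takes over 210 s, if anything falls off the work surface, if the arm or the gripper's body presses on something with over 40 N, if the wrist force passes 120 N, or if a joint passes its speed limit or range.

## Working session

There is one attempt and no reset: what is moved stays moved. The work goes in short steps, Python scripts to look and compute and a tool call to move; the robot and the scene stay as the last step left them, time stands still between calls to the robot, and variables do not carry over. Pictures are saved under pics/ and viewed, at most 17 in all, crops included, and the job is handed in when it is done.

Besides the shell and the picture viewer there is one more tool, called after "Emit:" in YAML: its name, and indented under it one key for each argument. send_rows: Moves the arm, as the interface text tells. Shift numbers are shares of 0.15 m and turn numbers shares of pi rad, none past 1 either way. Its arguments: {"type":"object","properties":{"commands":{"type":"array","items":{"type":"object","properties":{"hand":{"type":"number"},"slide":{"type":"array","items":{"type":"number"}},"rot":{"type":"array","items":{"type":"number"}}}}},"grip_force":{"type":"number"}},"required":["commands"]}

```bash
ls; mkdir -p pics; cat > h.py <<'E'
import numpy as np, cv2
from station import readout, imaging, env, finder
from scipy.spatial.transform import Rotation as Ro
def cam(n): return imaging.camera(n)
def ray(c,px):
    K=np.array(c["K"]);k=c["k1"];R=np.array(c["R"]);t=np.array(c["t"])
    d=np.array([(px[0]-K[0,2])/K[0,0],(px[1]-K[1,2])/K[1,1]])
    u=d.copy()
    for _ in range(30): u=d/(1+k*(u@u))
    return -R.T@t, R.T@np.array([u[0],u[1],1])
def atz(c,px,z):
    o,d=ray(c,px); return o+d*(z-o[2])/d[2]
def proj(c,X):
    K=np.array(c["K"]);X=np.array(c["R"])@np.array(X)+np.array(c["t"]);u=X[:2]/X[2]
    u=u*(1+c["k1"]*(u@u)); return K[:2,:2]@u+K[:2,2]
def tri(c1,p1,c2,p2):
    o1,d1=ray(c1,p1);o2,d2=ray(c2,p2)
    s=np.linalg.lstsq(np.c_[d1,-d2],o2-o1,rcond=None)[0]
    a=o1+s[0]*d1;b=o2+s[1]*d2; return (a+b)/2,np.linalg.norm(a-b)
E
python3 - <<'E'
from h import *
np.set_printoptions(precision=3,suppress=True)
C={}
for n in ["top","side"]:
    C[n]=cam(n); cv2.imwrite(f"pics/{n}0.png",C[n]["frame"])
    print(n,-np.array(C[n]["R"]).T@C[n]["t"])
Z={"tin_round1":0,"tin_round2":0,"tin_round3":0,"tin_rect1":0,"tin_rect2":0,"teacup":0,"pickle_jar":0,"crate":0,"lid_grip":.116,"lid_hinge":.12,"turn_peg":.172,"turn_pivot":.139}
for k,z in Z.items():
    for n in C:
        for r in finder.landmark_of(n,k)[:2]: print(k,n,round(r["score"],2),np.array(r["location"]),atz(C[n],r["location"],z))
s=readout.state();print(s)
E
```

```text
pics
top [0.264 0.129 1.419]
side [0.094 1.002 0.706]
tin_round1 top 0.71 [230.9 218. ] [0.586 0.275 0.   ]
tin_round1 top 0.64 [206.8 247.1] [0.495 0.368 0.   ]
tin_round1 side 0.98 [294.6 311.4] [0.397 0.297 0.   ]
tin_round1 side 0.87 [227.1 280.8] [0.598 0.263 0.   ]
tin_round2 top 0.71 [230.9 218. ] [0.586 0.275 0.   ]
tin_round2 top 0.64 [206.8 247.1] [0.495 0.368 0.   ]
tin_round2 side 0.98 [294.6 311.4] [0.397 0.297 0.   ]
tin_round2 side 0.87 [227.1 280.8] [0.598 0.263 0.   ]
tin_round3 top 0.71 [230.9 218. ] [0.586 0.275 0.   ]
tin_round3 top 0.64 [206.8 247.1] [0.495 0.368 0.   ]
tin_round3 side 0.98 [294.6 311.4] [0.397 0.297 0.   ]
tin_round3 side 0.87 [227.1 280.8] [0.598 0.263 0.   ]
tin_rect1 top 0.9 [273.8 194.9] [0.649 0.116 0.   ]
tin_rect1 top 0.62 [271.9 248.5] [0.461 0.146 0.   ]
tin_rect1 side 0.85 [239.9 247.7] [0.641 0.12  0.   ]
tin_rect1 side 0.78 [298.5 270.7] [0.449 0.151 0.   ]
tin_rect2 top 0.9 [273.8 194.9] [0.649 0.116 0.   ]
tin_rect2 top 0.62 [271.9 248.5] [0.461 0.146 0.   ]
tin_rect2 side 0.85 [239.9 247.7] [0.641 0.12  0.   ]
tin_rect2 side 0.78 
[... 818 characters left out ...]
1.5 320.3] [0.397 0.526 0.172]
turn_pivot top 0.45 [341.6 224.1] [ 0.49  -0.082  0.139]
turn_pivot top 0.25 [273.5 195.5] [0.61  0.118 0.139]
turn_pivot side 0.63 [314.5 183.1] [ 0.497 -0.079  0.139]
{'time': 1.3, 'q': array([ 1.1  ,  0.333,  0.04 ,  1.465, -0.013,  1.343, -0.058]), 'joint_velocities': array([ 0.001, -0.002,  0.001, -0.   ,  0.001, -0.002, -0.001]), 'joint_efforts': array([  0.   , -65.83 ,   1.364, -40.581,   0.017,   0.003,  -0.   ]), 'position': array([ 0.236, -0.606,  0.195]), 'tool_rot': array([ 0.983,  0.185, -0.   , -0.   ]), 'wrist_force': array([ 1.174, -0.744, -0.219]), 'ft_torque': array([-0.022,  0.037,  0.089]), 'grasp_force': 0.0, 'opening': 0.9984275463821117}
```

View pics/top0.png

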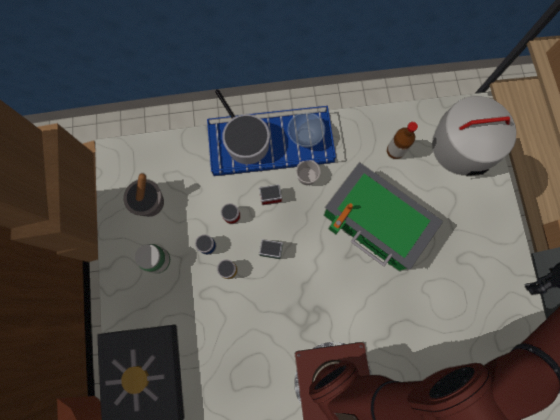

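View pics/side0.png

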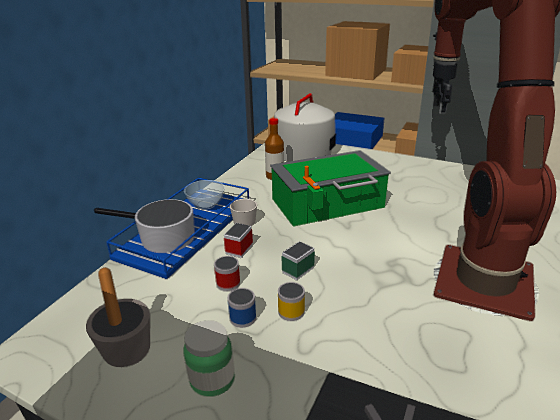

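The top view shows five tins: red round (231,214), blue round (206,243), yellow round (228,268), red rectangular (271,194) and green rectangular (271,248). The cup is at (308,173) and the jar at (152,257). The crate has its lid shut, with the button arm over it at (344,216) and the handle at (372,248). The side view agrees.

```bash
python3 - <<'E'
from h import *
np.set_printoptions(precision=3,suppress=True)
C={n:cam(n) for n in ["top","side"]}
for k in ["lid_grip","lid_hinge","turn_peg","turn_pivot"]:
    l=[finder.landmark_of(n,k)[0]["location"] for n in C]
    print(k,tri(C["top"],l[0],C["side"],l[1]))
for n in C:
  for k in ["lid","turnbutton"]:
    for o in finder.outline_of(n,k)[:1]:
        cs,_=cv2.findContours(o["region"].astype(np.uint8),0,2);c=max(cs,key=cv2.contourArea)
        q=cv2.approxPolyDP(cv2.convexHull(c),4,True)[:,0]
        print(n,k,o["score"],q.tolist()); print([atz(C[n],p,.128 if k=="lid" else .139)[:2].round(3).tolist() for p in q])
# colour: tins' dark tops / outline centroid in top view
for k in ["tin_round1","tin_rect1"]:
    for o in finder.outline_of("top",k)[:5]:
        m=o["region"].astype(np.uint8);b,g,r=C["top"]["frame"][m>0].mean(0).round()
        c=max(cv2.findContours(m,0,2)[0],key=cv2.contourArea)
        w=np.array([atz(C["top"],p,.065)[:2] for p in c[:,0]],np.float32)
        print(k,round(o["score"],2),o["rect"],(b,g,r),cv2.minAreaRect(w))
im=cv2.resize(C["top"]["frame"][130:290,300:460],None,fx=3.7,fy=3.7,interpolation=2)
im2=cv2.resize(C["side"]["frame"][130:240,260:400],None,fx=4,fy=4,interpolation=2)
cv2.imwrite("pics/c1.png",im)
E
```

```text
lid_grip (array([ 0.384, -0.155,  0.125]), np.float64(0.01899376482675541))
lid_hinge (array([ 0.569, -0.283,  0.134]), np.float64(0.00011778682531920566))
turn_peg (array([0.369, 0.408, 0.429]), np.float64(0.08068349147916563))Traceback (most recent call last):
  File "<stdin>", line 5, in <module>
IndexError: list index out of range
```

```bash
python3 - <<'E'
from h import *
np.set_printoptions(precision=3,suppress=True)
C={n:cam(n) for n in ["top","side"]}
for n in C:
  for k in ["lid","turnbutton"]:
    for o in finder.outline_of(n,k)[:1]:
        cs,_=cv2.findContours(o["region"].astype(np.uint8),0,2);c=max(cs,key=cv2.contourArea)
        q=cv2.approxPolyDP(cv2.convexHull(c),4,True)[:,0]
        print(n,k,o["score"],q.tolist()); print([atz(C[n],p,.128 if k=="lid" else .139)[:2].round(3).tolist() for p in q])
for k in ["tin_round1","tin_rect1"]:
    for o in finder.outline_of("top",k)[:5]:
        m=o["region"].astype(np.uint8);b,g,r=C["top"]["frame"][m>0].mean(0).round()
        c=max(cv2.findContours(m,0,2)[0],key=cv2.contourArea)
        w=np.array([atz(C["top"],p,.065)[:2] for p in c[:,0]],np.float32)
        print(k,round(o["score"],2),o["rect"],(b,g,r),cv2.minAreaRect(w))
# crate model test: overlay
th=np.deg2rad(-35.2);X=np.array([np.cos(th),np.sin(th),0]);Y=np.array([-np.sin(th),np.cos(th),0])
h=np.array([.572,-.288,0.]);ctr=h-.095*X
im=C["top"]["frame"].copy()
s=4;im=cv2.resize(im[140:285,305:455],None,fx=s,fy=s,interpolation=2)
f=lambda x,y,z:tuple(((proj(C["top"],ctr+x*X+y*Y+[0,0,z])-[305,140])*s+s/2).astype(int).tolist())
for z,col in((.128,(255,0,255)),(0.12,(0,255,255))):
    P=[f(-.095,-.16,z),f(.095,-.16,z),f(.095,.16,z),f(-.095,.16,z)]
    cv2.polylines(im,[np.array(P)],True,col,1)
cv2.line(im,f(-.135,-.06,.116),f(-.135,.06,.116),(255,0,0),1)
for x in(-.105,-.115,-.125):cv2.circle(im,f(x,.1,.139),3,(255,255,255),1)
cv2.imwrite("pics/c1.png",im)
E
```

```text
top turnbutton 0.74 [[278, 185], [280, 200], [263, 204], [260, 189]]
[[0.642, 0.1], [0.592, 0.1], [0.586, 0.155], [0.637, 0.159]]
side lid 0.97 [[387, 172], [345, 188], [292, 190], [271, 166], [360, 151]]
[[0.328, -0.26], [0.413, -0.105], [0.548, -0.033], [0.676, -0.161], [0.452, -0.392]]
tin_round1 0.57 [226.0, 270.1, 24.6, 20.5] (np.float64(69.0), np.float64(71.0), np.float64(74.0)) ((0.4043910503387451, 0.29816222190856934), (0.06514246016740799, 0.058959782123565674), 38.446163177490234)
tin_round1 0.54 [205.7, 244.3, 21.0, 20.5] (np.float64(70.0), np.float64(67.0), np.float64(68.0)) ((0.4940878450870514, 0.3596532940864563), (0.07177333533763885, 0.0575992688536644), 38.93000030517578)
tin_rect1 0.87 [270.6, 249.8, 25.9, 21.7] (np.float64(73.0), np.float64(71.0), np.float64(72.0)) ((0.45373135805130005, 0.15170621871948242), (0.06942995637655258, 0.054899394512176514), 76.24688720703125)
tin_rect1 0.55 [272.2, 194.2, 21.1, 22.1] (np.float64(66.0), np.float64(65.0), np.float64(72.0)) ((0.6347486972808838, 0.12868046760559082), (0.06669143587350845, 0.06879004091024399), 2.3516135215759277)
```

View pics/c1.png

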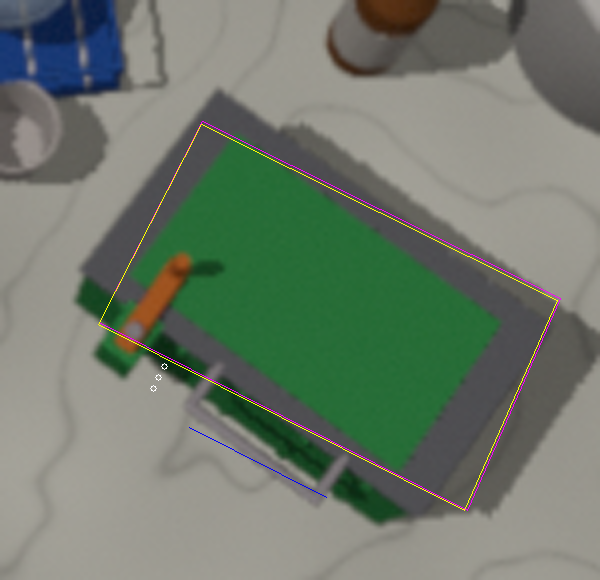

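The crate's real yaw is steeper than my overlay. The crop shows lid corners at about (219,90), (82,270) and (412,515), bar ends at (190,405) and (322,502), the pivot at (132,330) and the peg top at (181,261).

```bash
python3 - <<'E'
from h import *
np.set_printoptions(precision=4,suppress=True)
c=cam("top");sd=cam("side")
w=lambda p,z:atz(c,np.array(p)/4-.1+[305,140],z)
BL,FL,FR=w((219,90),.128),w((82,270),.128),w((412,515),.128)
B1,B2=w((190,405),.124),w((322,502),.124)
pv,pg=w((132,330),.139),w((181,261),.172)
for a,b in((BL,FL),(FL,FR),(B1,B2),(pg,pv)):
    d=a-b;print(np.hypot(*d[:2]),np.degrees(np.arctan2(d[1],d[0])))
print(BL,FL,FR,(B1+B2)/2,pv,pg)
im=sd["frame"]; y0=[145,255]
for r in ((FL,BL,FR,B1,B2,pv,pg)): print(proj(sd,r).round(1))
s=5;im=cv2.resize(im[145:230,262:395],None,fx=s,fy=s,interpolation=2)
for r in ((FL,BL,FR,B1,B2,pv,pg)): cv2.circle(im,tuple(((proj(sd,r)-[262,145])*s+s/2).astype(int).tolist()),3,(255,0,255),1)
cv2.imwrite("pics/c2.png",im)
E
```

```text
0.1913324112173866 -44.90080261888729
0.31930243005174 44.77815486009848
0.12624947045920343 45.25760382181904
0.059309632079869085 -43.90392116945028
[ 0.6875 -0.1763  0.128 ] [ 0.5519 -0.0412  0.128 ] [ 0.3253 -0.2661  0.128 ] [ 0.3894 -0.1544  0.124 ] [ 0.4965 -0.0714  0.139 ] [ 0.5392 -0.1125  0.172 ]
[291.8 188.6]
[270.  163.6]
[388.3 171.4]
[338.7 187.3]
[376.5 180.2]
[313.8 184.2]
[305.5 165.8]
```

View pics/c2.png

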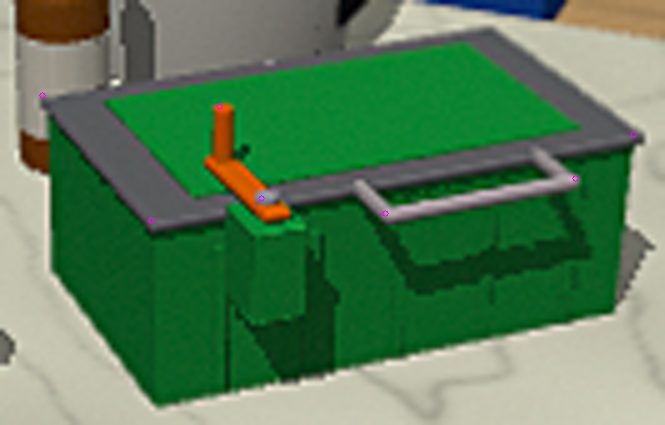

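The side view confirms the geometry. All seven projected points land on their corners, bar ends, pivot and peg. Crate yaw is −45° and its centre is about (0.506, −0.221). I'll align the tool so that its x is crate Y, its y is crate X and its z is down.

Emit:
send_rows:
  commands:
    - {"hand": 1,"slide": [0,0,-0.18],"rot": [0,0,-0.044]}
    - {"hand": 1,"slide": [0,0,-0.18],"rot": [0,0,-0.044]}
    - {"hand": 1,"slide": [0,0,-0.18],"rot": [0,0,-0.044]}
    - {"hand": 0.7,"slide": [0.33,-0.1,0],"rot": [0,0,0]}
    - {"hand": 0.7,"slide": [0.33,-0.1,0],"rot": [0,0,0]}
    - {"hand": 0.7,"slide": [0.33,-0.1,0],"rot": [0,0,0]}
    - {"hand": 0.7,"slide": [0.33,-0.1,0],"rot": [0,0,0]}
    - {"hand": 0.7,"slide": [0.33,-0.1,0],"rot": [0,0,0]}
    - {"hand": 0.7,"slide": [0.33,-0.1,0],"rot": [0,0,0]}
    - {"hand": 0.7,"slide": [0.33,-0.1,0],"rot": [0,0,0]}
    - {"hand": 0.7,"slide": [0.33,-0.1,0],"rot": [0,0,0]}
    - {"hand": 0.7,"slide": [0,0,0],"rot": [0,0,0]}
  grip_force: 40

```text
time: 3.8
position: [0.433, -0.2364, 0.2764]
tool_rot: [0.922, 0.386, 0.001, 0.0]
wrist_force: [-0.1, -0.8, 0.6]
opening: 0.699
grasp_force: 0.0
```

```bash
cat >> h.py <<'E'
X=np.array([.7071,-.7071,0]);Y=np.array([.7071,.7071,0]);CT=np.array([.506,-.221,0])
def cr(x,y,z): return CT+x*X+y*Y+[0,0,z]
def leg(*ts):
    "shares of full scale (tool axes) from the present pose through the world points"
    s=readout.state();R=Ro.from_quat(s["tool_rot"]);p=s["position"]
    print("yaw",np.degrees(np.arctan2(*R.as_matrix()[[1,0],0])).round(2))
    for t in ts:
        print(t,(R.inv().apply(np.array(t)-p)/.15).round(3));p=np.array(t)
E
python3 - <<'E'
from h import *
pv=np.array([.4965,-.0715,0])
leg([.5395,-.113,.276],[.5395,-.113,.15],*[pv+.06*(np.cos(a)*X+np.sin(a)*Y)+[0,0,.15] for a in np.linspace(0,1.585,7)[1:]])
E
```

```text
yaw 45.47
[0.5395, -0.113, 0.276] [ 1.084 -0.07   0.004]
[0.5395, -0.113, 0.15] [-0.001 -0.001  0.84 ]
[ 0.5485319  -0.10137662  0.15      ] [ 0.097 -0.011  0.   ]
[ 0.55452787 -0.08675443  0.15      ] [ 0.098 -0.04   0.   ]
[ 0.55649791 -0.0710739   0.15      ] [ 0.084 -0.064  0.   ]
[ 0.55430535 -0.05542293  0.15      ] [ 0.064 -0.084  0.   ]
[ 0.54810231 -0.04088737  0.15      ] [ 0.04  -0.097 -0.   ]
[ 0.53831914 -0.02847569  0.15      ] [ 0.013 -0.105 -0.   ]
```

Emit:
send_rows:
  commands:
    - {"hand": 0.6,"slide": [0.3,-0.02,0]}
    - {"hand": 0.6,"slide": [0.3,-0.02,0]}
    - {"hand": 0.6,"slide": [0.3,-0.02,0]}
    - {"hand": 0.6,"slide": [0.184,-0.01,0]}
    - {"hand": 0.6,"slide": [0,0,0]}
    - {"hand": 0.6,"slide": [0,0,0.3]}
    - {"hand": 0.6,"slide": [0,0,0.3]}
    - {"hand": 0.6,"slide": [0,0,0.24]}
    - {"hand": 0.6,"slide": [0,0,0]}
    - {"hand": 0,"slide": [0,0,0]}
    - {"hand": 0,"slide": [0,0,0]}
    - {"hand": 0,"slide": [0,0,0]}
  grip_force: 40

```text
invalid input at $.commands[0]: expected keys hand, slide, rot
```

Emit:
send_rows:
  commands:
    - {"hand": 0,"slide": [0,0,0]}
    - {"hand": 0,"slide": [0,0,0]}

```text
invalid input at $.commands[0]: expected keys hand, slide, rot
```

Emit:
send_rows:
  commands:
    - {"hand": 0.6,"slide": [0.3,-0.02,0],"rot": [0,0,0]}
    - {"hand": 0.6,"slide": [0.3,-0.02,0],"rot": [0,0,0]}
    - {"hand": 0.6,"slide": [0.3,-0.02,0],"rot": [0,0,0]}
    - {"hand": 0.6,"slide": [0.184,-0.01,0],"rot": [0,0,0]}
    - {"hand": 0.6,"slide": [0,0,0],"rot": [0,0,0]}
    - {"hand": 0.6,"slide": [0,0,0.3],"rot": [0,0,0]}
    - {"hand": 0.6,"slide": [0,0,0.3],"rot": [0,0,0]}
    - {"hand": 0.6,"slide": [0,0,0.24],"rot": [0,0,0]}
    - {"hand": 0.6,"slide": [0,0,0],"rot": [0,0,0]}
    - {"hand": 0,"slide": [0,0,0],"rot": [0,0,0]}
    - {"hand": 0,"slide": [0,0,0],"rot": [0,0,0]}
    - {"hand": 0,"slide": [0,0,0],"rot": [0,0,0]}
  grip_force: 40

```text
time: 5.3
position: [0.539, -0.1182, 0.1511]
tool_rot: [0.924, 0.383, 0.001, 0.001]
wrist_force: [0.1, -0.3, 0.3]
opening: -0.0
grasp_force: 0.0
```

Emit:
send_rows:
  commands:
    - {"hand": 0,"slide": [0,0,0],"rot": [0,0,0]}
    - {"hand": 0,"slide": [0,0,0],"rot": [0,0,0]}

```text
time: 5.55
position: [0.5384, -0.1179, 0.1501]
tool_rot: [0.924, 0.383, 0.0, 0.0]
wrist_force: [0.6, 0.4, 0.1]
opening: -0.001
grasp_force: 0.0
```

```bash
python3 - <<'E'
from h import *
a=cam("side")["frame"][100:240,240:400];b=cam("wrist")["frame"]
a=cv2.resize(a,(480,420),interpolation=2)
cv2.imwrite("pics/d1.png",cv2.resize(np.hstack([a,b]),(800,323)))
E
```

```text
(no output)
```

View pics/d1.png

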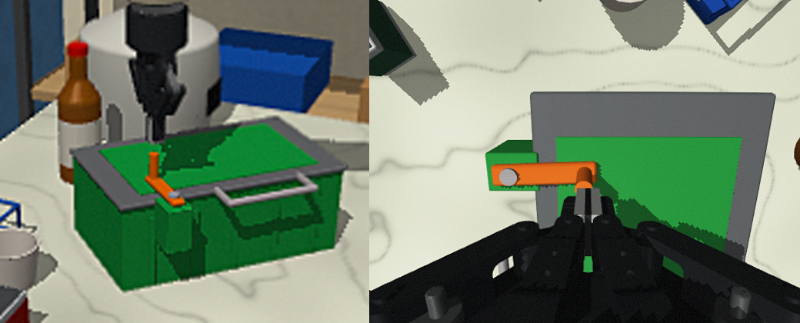

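The side view shows the closed fingers just behind the peg. The wrist view shows the peg top at about (588,172) in the composite, beyond the pads on the +Y side, so the grip missed it.

```bash
python3 - <<'E'
from h import *
np.set_printoptions(precision=4,suppress=True)
C={n:cam(n) for n in("wrist","side","top")}
for n in C:
    for k,z in(("turn_peg",.172),("turn_pivot",.139)):
        for r in finder.landmark_of(n,k)[:2]: print(n,k,round(r["score"],2),np.array(r["location"]),atz(C[n],r["location"],z))
s=readout.state();print(s["position"],proj(C["wrist"],s["position"]))
for p in ([.5392,-.1125,.172],[.5392,-.1125,.139],[.4965,-.0715,.139]): print(proj(C["wrist"],p))
w=C["wrist"]["frame"];hs=cv2.cvtColor(w,cv2.COLOR_BGR2HSV);m=cv2.inRange(hs,(5,150,80),(20,255,255))
ys,xs=np.where(m>0);print(xs.min(),xs.max(),ys.min(),ys.max())
E
```

```text
wrist turn_peg 0.85 [276.7 246.1] [ 0.5384 -0.1134  0.172 ]
wrist turn_pivot 0.64 [182.9 229.2] [ 0.4959 -0.0741  0.139 ]
side turn_peg 0.6 [307.2 164. ] [ 0.5395 -0.1268  0.172 ]
side turn_pivot 0.71 [311.4 185.2] [ 0.5004 -0.0628  0.139 ]
top turn_peg 0.43 [269.6 199.1] [0.5908 0.132  0.172 ]
top turn_pivot 0.55 [340.1 222.9] [ 0.494 -0.078  0.139]
[ 0.5383 -0.118   0.1499] [282.9969 237.1349]
[276.5314 243.8537]
[277.7347 223.8265]
[180.2851 225.557 ]
158 295 210 250
```

```bash
python3 - <<'E'
from h import *
c=cam("wrist");print(-c["R"].T@c["t"],c["R"][2]);b=c["frame"][190:340,200:370]
cv2.imwrite("pics/d2.png",cv2.resize(b,None,fx=4,fy=4,interpolation=2))
E
```

```text
[ 0.58508311 -0.07193386  0.32803388] [-0.18287587 -0.18334783 -0.96588819]
```

View pics/d2.png

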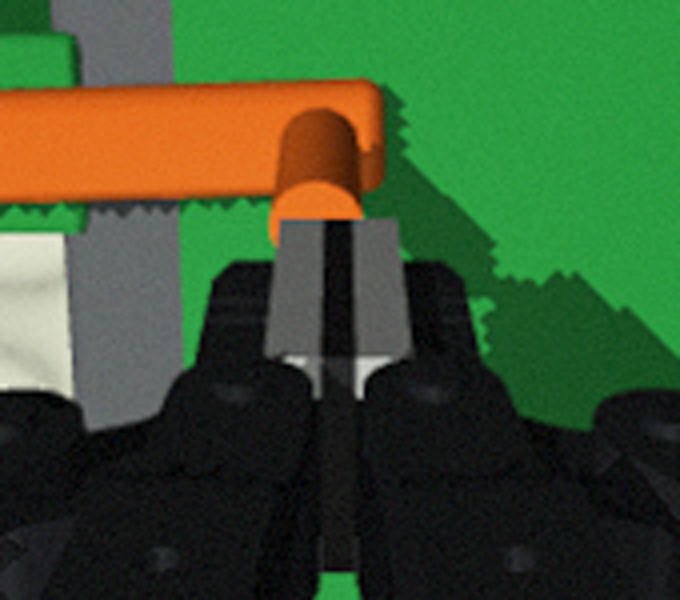

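The pads hide the peg's top but not its body, so the fingertips are still above the peg. I'll open, centre and go down in guarded steps.

Emit:
send_rows:
  commands:
    - {"hand": 0.5,"slide": [0,0,0],"rot": [0,0,0]}
    - {"hand": 0.5,"slide": [0.02,-0.02,0],"rot": [0,0,0]}
    - {"hand": 0.5,"slide": [0,0,0.035],"rot": [0,0,0]}
    - {"hand": 0.5,"slide": [0,0,0.03],"rot": [0,0,0]}
    - {"hand": 0,"slide": [0,0,0],"rot": [0,0,0]}
    - {"hand": 0,"slide": [0,0,0],"rot": [0,0,0]}
    - {"hand": 0,"slide": [0,0,0],"rot": [0,0,0]}
    - {"hand": 0,"slide": [0,0,0],"rot": [0,0,0]}
  grip_force: 30

```text
time: 7.15
position: [0.5384, -0.1138, 0.1403]
tool_rot: [0.924, 0.383, 0.0, 0.0]
wrist_force: [0.0, 0.0, 0.4]
opening: -0.004
grasp_force: 0.0
```

```bash
python3 - <<'E'
from h import *
b=cam("wrist")["frame"][150:330,180:390]
a=cam("side")["frame"][100:200,265:355]
cv2.imwrite("pics/d3.png",np.hstack([cv2.resize(b,(490,420),interpolation=2),cv2.resize(a,(378,420),interpolation=2)])[:,:800])
E
```

```text
(no output)
```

View pics/d3.png

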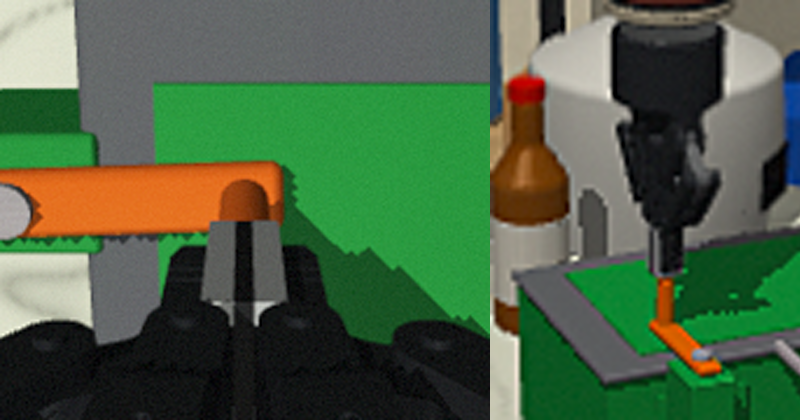

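The side view shows the fingertips only just at the peg's top (z ≈ 0.172) although the reported TCP is 0.140. The real tips therefore end about 30 mm short of the reported TCP, while the wrist camera's agreement says the kinematics are right. I'll go down that much further.

Emit:
send_rows:
  commands:
    - {"hand": 0.5,"slide": [0,0,0],"rot": [0,0,0]}
    - {"hand": 0.5,"slide": [0,0,0],"rot": [0,0,0]}
    - {"hand": 0.5,"slide": [0,0,0.08],"rot": [0,0,0]}
    - {"hand": 0.5,"slide": [0,0,0.075],"rot": [0,0,0]}
    - {"hand": 0,"slide": [0,0,0],"rot": [0,0,0]}
    - {"hand": 0,"slide": [0,0,0],"rot": [0,0,0]}
    - {"hand": 0,"slide": [0,0,0],"rot": [0,0,0]}
    - {"hand": 0,"slide": [0,0,0],"rot": [0,0,0]}
  grip_force: 30

```text
time: 8.25
position: [0.5384, -0.1139, 0.1169]
tool_rot: [0.924, 0.383, 0.0, 0.0]
wrist_force: [2.6, -1.7, -4.4]
opening: 0.123
grasp_force: 29.3
```

Peg gripped. Swinging it through the arc.

Emit:
send_rows:
  commands:
    - {"hand": 0,"slide": [0.048,-0.003,0],"rot": [0,0,0]}
    - {"hand": 0,"slide": [0.049,-0.008,0],"rot": [0,0,0]}
    - {"hand": 0,"slide": [0.05,-0.017,0],"rot": [0,0,0]}
    - {"hand": 0,"slide": [0.048,-0.023,0],"rot": [0,0,0]}
    - {"hand": 0,"slide": [0.045,-0.029,0],"rot": [0,0,0]}
    - {"hand": 0,"slide": [0.039,-0.035,0],"rot": [0,0,0]}
    - {"hand": 0,"slide": [0.034,-0.04,0],"rot": [0,0,0]}
    - {"hand": 0,"slide": [0.03,-0.044,0],"rot": [0,0,0]}
    - {"hand": 0,"slide": [0.022,-0.047,0],"rot": [0,0,0]}
    - {"hand": 0,"slide": [0.018,-0.05,0],"rot": [0,0,0]}
    - {"hand": 0,"slide": [0.009,-0.052,0],"rot": [0,0,0]}
    - {"hand": 0,"slide": [0.004,-0.053,0],"rot": [0,0,0]}
  grip_force: 40

```text
time: 9.75
position: [0.5396, -0.0267, 0.1177]
tool_rot: [0.923, 0.384, 0.002, -0.0]
wrist_force: [8.5, 1.3, -5.7]
opening: 0.118
grasp_force: 39.4
```

Emit:
send_rows:
  commands:
    - {"hand": 0,"slide": [0,0,0],"rot": [0,0,0]}
    - {"hand": 0,"slide": [0,0,0],"rot": [0,0,0]}

```text
time: 10.0
position: [0.5392, -0.0258, 0.1178]
tool_rot: [0.923, 0.384, 0.002, -0.001]
wrist_force: [5.2, 7.3, -3.4]
opening: 0.124
grasp_force: 39.4
```

```bash
sed -i 's/CT=np.array.*/CT=np.array([.509,-.2242,0])/' h.py; python3 - <<'E'
from h import *
leg([.5392,-.0258,.19],[.4103,-.1331,.19],[.4103,-.1331,.082])
E
```

```text
yaw 45.21
[0.5392, -0.0258, 0.19] [ 0.002  0.    -0.481]
[0.4103, -0.1331, 0.19] [-1.113 -0.106 -0.005]
[0.4103, -0.1331, 0.082] [-0.003 -0.     0.72 ]
```

Emit:
send_rows:
  commands:
    - {"hand": 0.5,"slide": [0,0,0],"rot": [0,0,0]}
    - {"hand": 0.5,"slide": [0,0,0],"rot": [0,0,0]}
    - {"hand": 0.5,"slide": [0,0,-0.25],"rot": [0,0,0]}
    - {"hand": 0.4,"slide": [0,0,-0.23],"rot": [0,0,0]}

```text
time: 10.5
position: [0.5374, -0.0293, 0.1899]
tool_rot: [0.924, 0.383, -0.0, -0.0]
wrist_force: [0.6, -0.0, 0.1]
opening: 0.398
grasp_force: 0.0
```

Emit:
send_rows:
  commands:
    - {"hand": 0.32,"slide": [-0.3,-0.03,0],"rot": [0,0,0]}
    - {"hand": 0.32,"slide": [-0.3,-0.03,0],"rot": [0,0,0]}
    - {"hand": 0.32,"slide": [-0.3,-0.03,0],"rot": [0,0,0]}
    - {"hand": 0.32,"slide": [-0.19,-0.024,0],"rot": [0,0,0]}
    - {"hand": 0.32,"slide": [0,0,0],"rot": [0,0,0]}
    - {"hand": 0.32,"slide": [0,0,0],"rot": [0,0,0]}

```text
time: 11.25
position: [0.4106, -0.1325, 0.1892]
tool_rot: [0.924, 0.383, 0.0, 0.0]
wrist_force: [0.1, 0.0, 0.1]
opening: 0.318
grasp_force: 0.0
```

```bash
python3 - <<'E'
from h import *
leg([.4103,-.1331,.082])
c=cam("wrist")
for k,z in(("lid_grip",.124),("turn_peg",.172),("turn_pivot",.139)):
    for r in finder.landmark_of("wrist",k)[:2]: print(k,round(r["score"],2),np.array(r["location"]),atz(c,r["location"],z).round(4))
cv2.imwrite("pics/d4.png",c["frame"])
E
```

```text
yaw 45.07
[0.4103, -0.1331, 0.082] [-0.005  0.001  0.715]
lid_grip 0.59 [279.5 239.9] [ 0.3899 -0.149   0.124 ]
turn_pivot 0.84 [315.8  62.1] [ 0.4974 -0.0754  0.139 ]
```

View pics/d4.png

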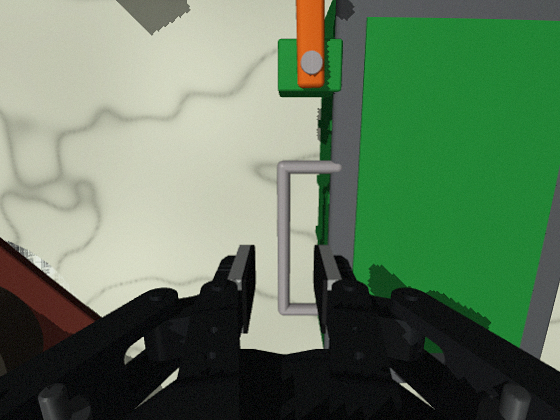

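The bar runs at column 284, centred between the pads, and the turnbutton arm at (312,30) has swung clear. Descend and pinch.

Emit:
send_rows:
  commands:
    - {"hand": 0.32,"slide": [-0.005,0,0.25],"rot": [0,0,0]}
    - {"hand": 0.32,"slide": [0,0,0.25],"rot": [0,0,0]}
    - {"hand": 0.32,"slide": [0,0,0.2],"rot": [0,0,0]}
    - {"hand": 0.32,"slide": [0,0,0.1],"rot": [0,0,0]}
    - {"hand": 0.32,"slide": [0,0,0],"rot": [0,0,0]}
    - {"hand": 0,"slide": [0,0,0],"rot": [0,0,0]}
    - {"hand": 0,"slide": [0,0,0],"rot": [0,0,0]}
    - {"hand": 0,"slide": [0,0,0],"rot": [0,0,0]}
    - {"hand": 0,"slide": [0,0,0],"rot": [0,0,0]}
  grip_force: 60

```text
time: 12.58
position: [0.4096, -0.1327, 0.07]
tool_rot: [0.924, 0.383, 0.0, -0.0]
wrist_force: [-3.9, 3.5, 4.0]
opening: 0.095
grasp_force: 58.5
```

```bash
python3 - <<'E'
from h import *
s=readout.state();p=s["position"];print(p,s["opening"],s["grasp_force"],s["wrist_force"])
H=CT+.095*X+[0,0,.12]; r=.23; a0=np.arcsin(.004/.23)
L=[]
for a in np.linspace(0,1.62,25)[1:]:
    L.append(p+r*(-(np.cos(a0+a)-np.cos(a0))*X)+[0,0,r*(np.sin(a0+a)-np.sin(a0))])
leg(*L)
E
```

```text
[ 0.40964944 -0.1327267   0.07003307] 0.0953842954438678 58.484482169151306 [-3.89869732  3.53729448  4.04757596]
yaw 45.08
[ 0.41021051 -0.13328777  0.08553482] [ 0.     0.005 -0.103]
[ 0.41150963 -0.13458689  0.10094776] [ 0.     0.012 -0.103]
[ 0.41354089 -0.13661814  0.11620168] [ 0.     0.019 -0.102]
[ 0.41629502 -0.13937227  0.1312271 ] [-0.     0.026 -0.1  ]
[ 0.41975949 -0.14283674  0.1459556 ] [-0.     0.033 -0.098]
[ 0.42391851 -0.14699577  0.16032008] [-0.     0.039 -0.096]
[ 0.42875315 -0.15183041  0.17425514] [-0.     0.046 -0.093]
[ 0.43424139 -0.15731864  0.18769729] [-0.     0.052 -0.09 ]
[ 0.44035822 -0.16343547  0.20058533] [-0.     0.058 -0.086]
[ 0.44707579 -0.17015305  0.21286054] [-0.     0.063 -0.082]
[ 0.45436351 -0.17744076  0.22446702] [-0.     0.069 -0.077]
[ 0.46218818 -0.18526543  0.23535191] [-0.     0.074 -0.073]
[ 0.47051416 -0.19359142  0.24546564] [-0.     0.078 -0.067]
[ 0.47930354 -0.20238079  0.25476214] [-0.     0.083 -0.062]
[ 0.48851628 -0.21159353  0.26319907] [-0.     0.087 -0.056]
[ 0.49811042 -0.22118768  0.270738  ] [-0.    0.09 -0.05]
[ 0.50804227 -0.23111952  0.27734459] [-0.     0.094 -0.044]
[ 0.51826659 -0.24134384  0.28298877] [-0.     0.096 -0.038]
[ 0.52873681 -0.25181407  0.28764481] [-0.     0.099 -0.031]
[ 0.53940525 -0.26248251  0.29129152] [-0.     0.101 -0.024]
[ 0.55022332 -0.27330058  0.29391229] [-0.     0.102 -0.017]
[ 0.56114175 -0.284219    0.29549518] [-0.     0.103 -0.011]
[ 0.5721108  -0.29518805  0.29603297] [-0.     0.103 -0.004]
[ 0.58308052 -0.30615778  0.29552323] [-0.     0.103  0.003]
```

Emit:
send_rows:
  commands:
    - {"hand": 0,"slide": [0,0.005,-0.103],"rot": [0,0,0]}
    - {"hand": 0,"slide": [0,0.012,-0.103],"rot": [0,0,0]}
    - {"hand": 0,"slide": [0,0.019,-0.102],"rot": [0,0,0]}
    - {"hand": 0,"slide": [0,0.026,-0.1],"rot": [0,0,0]}
    - {"hand": 0,"slide": [0,0.033,-0.098],"rot": [0,0,0]}
    - {"hand": 0,"slide": [0,0.039,-0.096],"rot": [0,0,0]}
    - {"hand": 0,"slide": [0,0.046,-0.093],"rot": [0,0,0]}
    - {"hand": 0,"slide": [0,0.052,-0.09],"rot": [0,0,0]}
    - {"hand": 0,"slide": [0,0.058,-0.086],"rot": [0,0,0]}
    - {"hand": 0,"slide": [0,0.063,-0.082],"rot": [0,0,0]}
    - {"hand": 0,"slide": [0,0.069,-0.077],"rot": [0,0,0]}
    - {"hand": 0,"slide": [0,0.074,-0.073],"rot": [0,0,0]}

```text
time: 14.08
position: [0.4608, -0.1838, 0.237]
tool_rot: [0.923, 0.384, -0.001, -0.002]
wrist_force: [-11.1, 12.3, 11.5]
opening: 0.089
grasp_force: 58.7
```

Emit:
send_rows:
  commands:
    - {"hand": 0,"slide": [0,0.078,-0.067],"rot": [0,0,0]}
    - {"hand": 0,"slide": [0,0.083,-0.062],"rot": [0,0,0]}
    - {"hand": 0,"slide": [0,0.087,-0.056],"rot": [0,0,0]}
    - {"hand": 0,"slide": [0,0.09,-0.05],"rot": [0,0,0]}
    - {"hand": 0,"slide": [0,0.094,-0.044],"rot": [0,0,0]}
    - {"hand": 0,"slide": [0,0.096,-0.038],"rot": [0,0,0]}
    - {"hand": 0,"slide": [0,0.099,-0.031],"rot": [0,0,0]}
    - {"hand": 0,"slide": [0,0.101,-0.024],"rot": [0,0,0]}
    - {"hand": 0,"slide": [0,0.102,-0.017],"rot": [0,0,0]}
    - {"hand": 0,"slide": [0,0.103,-0.011],"rot": [0,0,0]}
    - {"hand": 0,"slide": [0,0.103,-0.004],"rot": [0,0,0]}
    - {"hand": 0,"slide": [0,0.103,0.003],"rot": [0,0,0]}

```text
time: 15.58
position: [0.5839, -0.3067, 0.2978]
tool_rot: [0.924, 0.383, 0.001, 0.001]
wrist_force: [-0.4, 4.7, 2.8]
opening: 0.089
grasp_force: 62.0
```

Emit:
send_rows:
  commands:
    - {"hand": 0.4,"slide": [0,0,0],"rot": [0,0,0]}
    - {"hand": 0.4,"slide": [0,0,0],"rot": [0,0,0]}
    - {"hand": 0.5,"slide": [0,0,-0.2],"rot": [0,0,0]}
    - {"hand": 0.5,"slide": [0,0,-0.2],"rot": [0,0,0]}
    - {"hand": 1,"slide": [0.17,-0.3,0],"rot": [0,0,0]}
    - {"hand": 1,"slide": [0.17,-0.3,0],"rot": [0,0,0]}
    - {"hand": 1,"slide": [0.17,-0.3,0],"rot": [0,0,0]}
    - {"hand": 1,"slide": [0.17,-0.3,0],"rot": [0,0,0]}
    - {"hand": 1,"slide": [0.17,-0.3,0],"rot": [0,0,0]}
    - {"hand": 1,"slide": [0.17,-0.3,0],"rot": [0,0,0]}
    - {"hand": 1,"slide": [0.17,-0.3,0],"rot": [0,0,0]}
    - {"hand": 1,"slide": [0.17,-0.3,0],"rot": [0,0,0]}
  grip_force: 25

```text
time: 17.08
position: [0.4713, 0.0933, 0.3552]
tool_rot: [0.924, 0.383, 0.0, 0.001]
wrist_force: [0.2, 0.0, -0.3]
opening: 1.0
grasp_force: 0.0
```

Emit:
send_rows:
  commands:
    - {"hand": 1,"slide": [0.17,-0.3,0],"rot": [0,0,0]}
    - {"hand": 1,"slide": [0,0,0.2],"rot": [0,0,-0.057]}
    - {"hand": 1,"slide": [0,0,0.2],"rot": [0,0,-0.057]}
    - {"hand": 1,"slide": [0,0,0.2],"rot": [0,0,-0.057]}
    - {"hand": 1,"slide": [0,0,0],"rot": [0,0,0]}
    - {"hand": 1,"slide": [0,0,0],"rot": [0,0,0]}

```text
time: 17.82
position: [0.4589, 0.1419, 0.266]
tool_rot: [0.79, 0.613, 0.001, 0.001]
wrist_force: [-0.6, -0.7, -0.1]
opening: 0.997
grasp_force: 0.0
```

```bash
cat >> h.py <<'E'
def tins(n="wrist",zt=.065):
    "tins seen: outline hull at rim height, landmark at z=0"
    c=cam(n);L=[]
    for k in("tin_round1","tin_rect1"):
        for o in finder.outline_of(n,k)[:5]:
            if o["score"]<.3: continue
            m=o["region"].astype(np.uint8);px=c["frame"][m>0].astype(int)
            hs=cv2.cvtColor(c["frame"],cv2.COLOR_BGR2HSV)[(m>0)];hs=hs[hs[:,1]>110]
            print(k,round(o["score"],2),"outline",np.round(o["rect"]),"hue",np.median(hs[:,0]) if len(hs) else None,"@rim",atz(c,o["rect"][:2],zt).round(3))
        for r in finder.landmark_of(n,k)[:5]:
            if r["score"]>.3: print(k,round(r["score"],2),"landmark",np.round(r["location"]),atz(c,r["location"],0).round(3))
    return c
E
python3 - <<'E'
from h import *
s=readout.state();print(s["position"],s["q"])
c=tins();leg([.455,.15,.2])
cv2.imwrite("pics/d5.png",c["frame"])
print("top");t=tins("top");print("side");tins("side")
E
```

```text
[0.45891934 0.14192796 0.26602219] [ 0.28435657 -0.01686835 -0.65904787  1.72133121 -0.00972498  1.43207021
 -0.62461087]
tin_round1 0.84 outline [203.  50.  64.  64.] hue 21.0 @rim [0.41  0.296 0.065]
tin_round1 0.79 outline [271.   6.  36.  12.] hue 109.0 @rim [0.492 0.319 0.065]
tin_round1 0.59 landmark [362.  44.] [0.593 0.269 0.   ]
tin_round1 0.56 landmark [208.  60.] [0.402 0.299 0.   ]
tin_rect1 0.96 outline [430. 149.  70.  68.] hue 2.0 @rim [0.63  0.132 0.065]
tin_rect1 0.56 outline [283. 170.  48.  68.] hue 74.0 @rim [0.46  0.15  0.065]
tin_rect1 0.7 landmark [417. 147.] [0.641 0.127 0.   ]
yaw 75.77
[0.455, 0.15, 0.2] [ 0.045 -0.039  0.436]
top
tin_round1 0.87 outline [205. 244.  24.  18.] hue 110.0 @rim [0.496 0.363 0.065]
tin_round1 0.65 outline [230. 214.  25.  18.] hue 1.0 @rim [0.584 0.269 0.065]
tin_round1 0.63 outline [226. 269.  24.  24.] hue 20.0 @rim [0.405 0.301 0.065]
tin_round1 0.84 landmark [231. 218.] [0.586 0.276 0.   ]
tin_round1 0.65 landmark [207. 248.] [0.491 0.369 0.   ]
tin_round1 0.54 landmark [226. 270.] [0.406 0.311 0.   ]
side
tin_round1 0.94 outline [292. 302.  22.  41.] hue 22.0 @rim [0.386 0.339 0.065]
tin_round1 0.89 outline [228. 274.  26.  35.] hue 1.0 @rim [0.564 0.308 0.065]
tin_round1 0.83 outline [241. 310.  29.  42.] hue 107.0 @rim [0.473 0.404 0.065]
tin_round1 0.87 landmark [294. 312.] [0.396 0.3   0.   ]
tin_round1 0.78 landmark [246. 321.] [0.485 0.372 0.   ]
tin_round1 0.68 landmark [227. 282.] [0.595 0.269 0.   ]
tin_rect1 0.89 outline [239. 241.  25.  33.] hue 1.0 @rim [0.608 0.177 0.065]
tin_rect1 0.78 outline [298. 261.  35.  38.] hue 74.0 @rim [0.431 0.195 0.065]
tin_rect1 0.31 outline [327. 155. 122. 143.] hue 69.0 @rim [ 0.591 -0.458  0.065]
tin_rect1 0.84 landmark [298. 270.] [0.451 0.149 0.   ]
tin_rect1 0.83 landmark [240. 249.] [0.638 0.124 0.   ]
```

View pics/d5.png

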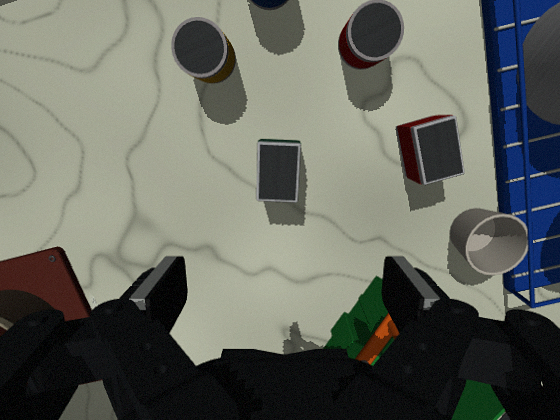

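The wrist picture shows the tin rims clearly: green rectangle (258–300, 141–201), yellow round centred at (201,47), red round (376,29), and red rectangle corners at (416,122), (453,115), (464,173) and (426,182). The cup is at (489,242).

```bash
cat >> h.py <<'E'
def rect(c,P,z=.065):
    w=np.array([atz(c,p,z)[:2] for p in P],np.float32);a=w[1]-w[0];b=w[2]-w[1]
    print("rect",w.mean(0),"sides",np.linalg.norm(a).round(4),np.linalg.norm(b).round(4),"short-side dir",np.degrees(np.arctan2(a[1],a[0])).round(1),"long",np.degrees(np.arctan2(b[1],b[0])).round(1))
    return w.mean(0)
E
python3 - <<'E'
from h import *
c=cam("wrist")
g=rect(c,[(258,141),(300,141),(297.5,202),(258,201)]);rect(c,[(416,122),(453,115),(464,173),(426,182)])
for p in((201,47),(376,29)):print(atz(c,p,.065).round(4))
leg([*g,.18],[*g,.012])
E
```

```text
rect [0.4543454  0.14935988] sides 0.0475 0.0712 short-side dir -14.2 long -105.8
rect [0.640413   0.13040169] sides 0.0418 0.0688 short-side dir -3.3 long -86.0
[0.408  0.2991 0.065 ]
[0.5914 0.271  0.065 ]
yaw 75.84
[np.float32(0.4543454), np.float32(0.14935988), 0.18] [ 0.041 -0.039  0.563]
[np.float32(0.4543454), np.float32(0.14935988), 0.012] [-0.    0.    1.12]
```

Emit:
send_rows:
  commands:
    - {"hand": 1,"slide": [0.041,-0.039,0.1],"rot": [0,0,0]}
    - {"hand": 1,"slide": [0,0,0.35],"rot": [0,0,0]}
    - {"hand": 1,"slide": [0,0,0.35],"rot": [0,0,0]}
    - {"hand": 1,"slide": [0,0,0.35],"rot": [0,0,0]}
    - {"hand": 1,"slide": [0,0,0.3],"rot": [0,0,0]}
    - {"hand": 1,"slide": [0,0,0.2],"rot": [0,0,0]}
    - {"hand": 1,"slide": [0,0,0.1],"rot": [0,0,0]}
    - {"hand": 0.3,"slide": [0,0,0],"rot": [0,0,0]}
    - {"hand": 0.3,"slide": [0,0,0],"rot": [0,0,0]}
    - {"hand": 0.3,"slide": [0,0,0],"rot": [0,0,0]}
    - {"hand": 0.3,"slide": [0,0,0],"rot": [0,0,0]}
    - {"hand": 0.3,"slide": [0,0,0],"rot": [0,0,0]}
  grip_force: 25

```text
time: 20.12
position: [0.4555, 0.1497, 0.0033]
tool_rot: [0.789, 0.615, 0.001, 0.001]
wrist_force: [-1.3, -0.1, 7.3]
opening: 0.582
grasp_force: 26.4
```

Emit:
send_rows:
  commands:
    - {"hand": 0.3,"slide": [0,0,-0.2],"rot": [0,0,0]}
    - {"hand": 0.3,"slide": [0,0,-0.3],"rot": [0,0,-0.055]}
    - {"hand": 0.3,"slide": [0,0,-0.3],"rot": [0,0,-0.055]}
    - {"hand": 0.3,"slide": [0,0,-0.3],"rot": [0,0,-0.055]}
    - {"hand": 0.3,"slide": [0,0,-0.22],"rot": [0,0,-0.055]}
    - {"hand": 0.3,"slide": [0,0,0],"rot": [0,0,-0.055]}
    - {"hand": 0.3,"slide": [0,0,0],"rot": [0,0,-0.054]}
    - {"hand": 0.3,"slide": [0,0,0],"rot": [0,0,0]}
    - {"hand": 0.3,"slide": [0,0,0],"rot": [0,0,0]}

```text
time: 21.25
position: [0.4544, 0.1493, 0.2001]
tool_rot: [0.384, 0.923, -0.0, 0.0]
wrist_force: [0.3, 0.6, -0.5]
opening: 0.585
grasp_force: 26.2
```

```bash
python3 - <<'E'
from h import *
s=readout.state();print(s["position"],s["opening"],s["grasp_force"],s["q"])
leg(cr(.032,-.095,.2),cr(.032,-.095,.04))
E
```

```text
[0.45435629 0.14925999 0.20010963] 0.5845096846273321 26.18967890739441 [ 0.3424486   0.0182397  -0.74983803  1.82750101  0.01304059  1.30067116
  0.37182127]
yaw 134.84
[ 0.4644527 -0.3140017  0.2      ] [-2.237e+00 -2.130e+00  1.000e-03]
[ 0.4644527 -0.3140017  0.04     ] [ 0.    -0.     1.067]
```

Emit:
send_rows:
  commands:
    - {"hand": 0.3,"slide": [-0.22,-0.21,0],"rot": [0,0,0]}
    - {"hand": 0.3,"slide": [-0.22,-0.21,0],"rot": [0,0,0]}
    - {"hand": 0.3,"slide": [-0.22,-0.21,0],"rot": [0,0,0]}
    - {"hand": 0.3,"slide": [-0.22,-0.21,0],"rot": [0,0,0]}
    - {"hand": 0.3,"slide": [-0.22,-0.21,0],"rot": [0,0,0]}
    - {"hand": 0.3,"slide": [-0.22,-0.21,0],"rot": [0,0,0]}
    - {"hand": 0.3,"slide": [-0.22,-0.21,0],"rot": [0,0,0]}
    - {"hand": 0.3,"slide": [-0.22,-0.21,0],"rot": [0,0,0]}
    - {"hand": 0.3,"slide": [-0.22,-0.21,0],"rot": [0,0,0]}
    - {"hand": 0.3,"slide": [-0.257,-0.24,0],"rot": [0,0,0]}
    - {"hand": 0.3,"slide": [0,0,0],"rot": [0,0,0]}
    - {"hand": 0.3,"slide": [0,0,0],"rot": [0,0,0]}

```text
time: 22.75
position: [0.4663, -0.3133, 0.1997]
tool_rot: [0.383, 0.924, 0.0, -0.0]
wrist_force: [1.2, 0.5, -0.0]
opening: 0.581
grasp_force: 26.2
```

```bash
python3 - <<'E'
from h import *
s=readout.state();print(s["position"],s["opening"],s["grasp_force"],s["q"])
leg(cr(.032,-.095,.04))
b=cam("wrist")["frame"];a=cam("top")["frame"][140:300,290:470]
cv2.imwrite("pics/d6.png",np.hstack([cv2.resize(b,(430,323)),cv2.resize(a,(363,323))]))
E
```

```text
[ 0.46633568 -0.31334481  0.19969319] 0.5814731238792403 26.21103197336197 [ 0.77728051  0.17057689 -0.29778375  1.66284157  0.05072441  1.31662759
  1.25541464]
yaw 134.96
[ 0.4644527 -0.3140017  0.04     ] [ 0.005 -0.012  1.065]
```

View pics/d6.png

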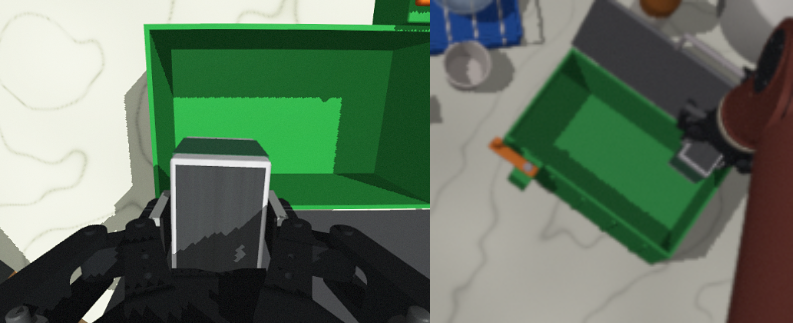

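The tin hangs over the open crate's −y end, the lid stands upright, and the button is clear at (512,158). Lower and release.

Emit:
send_rows:
  commands:
    - {"hand": 0.3,"slide": [0.005,-0.012,0.3],"rot": [0,0,0]}
    - {"hand": 0.3,"slide": [0,0,0.3],"rot": [0,0,0]}
    - {"hand": 0.3,"slide": [0,0,0.3],"rot": [0,0,0]}
    - {"hand": 0.3,"slide": [0,0,0.165],"rot": [0,0,0]}
    - {"hand": 0.3,"slide": [0,0,0],"rot": [0,0,0]}
    - {"hand": 0.7,"slide": [0,0,0],"rot": [0,0,0]}
    - {"hand": 0.72,"slide": [0,0,0],"rot": [0,0,0]}
    - {"hand": 0.72,"slide": [0,0,0],"rot": [0,0,0]}
    - {"hand": 0.72,"slide": [0,0,-0.3],"rot": [0,0,0]}
    - {"hand": 0.72,"slide": [0,0,-0.4],"rot": [0,0,0]}
    - {"hand": 0.72,"slide": [0,0,-0.4],"rot": [0,0,0]}
    - {"hand": 0.8,"slide": [0,0,-0.1],"rot": [0,0,0]}

```text
time: 24.35
position: [0.4663, -0.3156, 0.2254]
tool_rot: [0.382, 0.924, -0.001, 0.004]
wrist_force: [-0.1, -0.1, -0.1]
opening: 0.795
grasp_force: 0.0
```

```bash
python3 - <<'E'
from h import *
c=tins("top");tins("side")
leg([.6404,.1304,.24])
E
```

```text
tin_round1 0.79 outline [232. 213.  25.  19.] hue 1.0 @rim [0.589 0.263 0.065]
tin_round1 0.74 outline [227. 269.  25.  19.] hue 20.0 @rim [0.403 0.3   0.065]
tin_round1 0.67 outline [204. 245.  21.  19.] hue 110.0 @rim [0.491 0.364 0.065]
tin_round1 0.86 landmark [205. 248.] [0.491 0.375 0.   ]
tin_round1 0.69 landmark [227. 270.] [0.409 0.306 0.   ]
tin_round1 0.6 landmark [233. 215.] [0.596 0.268 0.   ]
tin_rect1 0.95 outline [408. 228.  28.  25.] hue 73.0 @rim [ 0.459 -0.312  0.065]
tin_rect1 0.57 outline [271. 195.  21.  20.] hue 2.0 @rim [0.633 0.126 0.065]
tin_rect1 0.78 landmark [403. 230.] [ 0.465 -0.314  0.   ]
tin_rect1 0.58 landmark [270. 195.] [0.65  0.131 0.   ]
tin_round1 0.8 outline [292. 301.  24.  37.] hue 22.0 @rim [0.386 0.334 0.065]
tin_round1 0.64 outline [226. 275.  24.  37.] hue 1.0 @rim [0.564 0.313 0.065]
tin_round1 0.6 outline [242. 311.  27.  38.] hue 107.0 @rim [0.471 0.405 0.065]
tin_round1 0.75 landmark [246. 322.] [0.483 0.373 0.   ]
tin_round1 0.68 landmark [296. 314.] [0.391 0.303 0.   ]
tin_round1 0.56 landmark [226. 283.] [0.595 0.273 0.   ]
tin_rect1 0.95 outline [237. 241.  27.  36.] hue 1.0 @rim [0.612 0.18  0.065]
tin_rect1 0.66 outline [348. 176.  20.  13.] hue 70.5 @rim [ 0.467 -0.313  0.065]
tin_rect1 0.68 landmark [348. 191.] [ 0.468 -0.332  0.   ]
tin_rect1 0.55 landmark [239. 250.] [0.638 0.13  0.   ]
yaw 135.06
[0.6404, 0.1304, 0.24] [ 1.262  2.929 -0.137]
```

Emit:
send_rows:
  commands:
    - {"hand": 1,"slide": [0.14,0.325,-0.03],"rot": [0,0,0]}
    - {"hand": 1,"slide": [0.14,0.325,-0.03],"rot": [0,0,0]}
    - {"hand": 1,"slide": [0.14,0.325,-0.03],"rot": [0,0,0]}
    - {"hand": 1,"slide": [0.14,0.325,-0.03],"rot": [0,0,0]}
    - {"hand": 1,"slide": [0.14,0.325,-0.02],"rot": [0,0,0]}
    - {"hand": 1,"slide": [0.14,0.325,0],"rot": [0,0,0]}
    - {"hand": 1,"slide": [0.14,0.325,0],"rot": [0,0,0]}
    - {"hand": 1,"slide": [0.14,0.325,0],"rot": [0,0,0]}
    - {"hand": 1,"slide": [0.14,0.325,0],"rot": [0,0,0]}
    - {"hand": 1,"slide": [0,0,0],"rot": [0,0,0.054]}
    - {"hand": 1,"slide": [0,0,0],"rot": [0,0,0.054]}
    - {"hand": 1,"slide": [0,0,0],"rot": [0,0,0.054]}

```text
time: 26.35
position: [0.6405, 0.1296, 0.2405]
tool_rot: [0.605, 0.797, -0.0, -0.0]
wrist_force: [-0.3, 0.3, -0.8]
opening: 1.001
grasp_force: 0.0
```

Emit:
send_rows:
  commands:
    - {"hand": 1,"slide": [0,0,0],"rot": [0,0,0.054]}
    - {"hand": 1,"slide": [0,0,0],"rot": [0,0,0.054]}
    - {"hand": 1,"slide": [0,0,0],"rot": [0,0,0]}
    - {"hand": 1,"slide": [0,0,0],"rot": [0,0,0]}

```text
time: 26.85
position: [0.6405, 0.1295, 0.241]
tool_rot: [0.727, 0.686, -0.0, -0.0]
wrist_force: [0.7, -0.4, -0.2]
opening: 1.003
grasp_force: 0.0
```

```bash
python3 - <<'E'
from h import *
c=tins();leg([.6404,.1304,.003])
cv2.imwrite("pics/d7.png",c["frame"])
E
```

```text
tin_round1 0.77 outline [231.  48.  62.  73.] hue 2.5 @rim [0.596 0.266 0.065]
tin_round1 0.59 outline [59. 34. 95. 68.] hue 21.0 @rim [0.425 0.291 0.065]
tin_round1 0.7 landmark [239.  56.] [0.596 0.271 0.   ]
tin_round1 0.67 landmark [77. 41.] [0.405 0.299 0.   ]
tin_rect1 0.8 outline [283. 180.  50.  68.] hue 1.0 @rim [0.64  0.131 0.065]
tin_rect1 0.65 landmark [282. 172.] [0.639 0.129 0.   ]
tin_rect1 0.38 landmark [78. 42.] [0.407 0.299 0.   ]
tin_rect1 0.34 landmark [332. 269.] [ 0.699 -0.01   0.   ]
yaw 86.52
[0.6404, 0.1304, 0.003] [ 6.000e-03 -1.000e-03  1.588e+00]
```

View pics/d7.png

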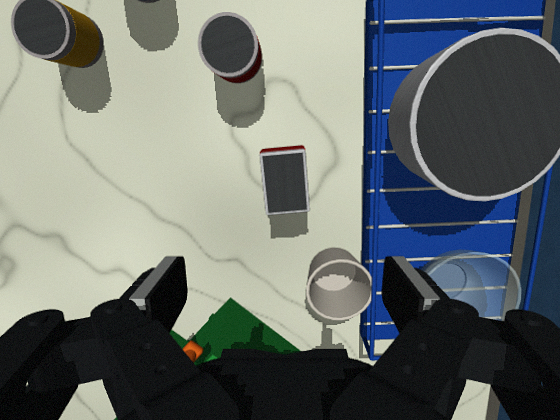

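The red rectangular tin sits square between the fingers at (285,180). The cup at (338,288) and the pot are well clear.

Emit:
send_rows:
  commands:
    - {"hand": 1,"slide": [0.006,0,0.2],"rot": [0,0,0]}
    - {"hand": 1,"slide": [0,0,0.35],"rot": [0,0,0]}
    - {"hand": 1,"slide": [0,0,0.35],"rot": [0,0,0]}
    - {"hand": 1,"slide": [0,0,0.35],"rot": [0,0,0]}
    - {"hand": 1,"slide": [0,0,0.24],"rot": [0,0,0]}
    - {"hand": 1,"slide": [0,0,0.1],"rot": [0,0,0]}
    - {"hand": 0.3,"slide": [0,0,0],"rot": [0,0,0]}
    - {"hand": 0.3,"slide": [0,0,0],"rot": [0,0,0]}
    - {"hand": 0.3,"slide": [0,0,0],"rot": [0,0,0]}
    - {"hand": 0.3,"slide": [0,0,0],"rot": [0,0,0]}
    - {"hand": 0.3,"slide": [0,0,0],"rot": [0,0,0]}

```text
time: 28.48
position: [0.6422, 0.1308, 0.005]
tool_rot: [0.729, 0.685, 0.002, 0.001]
wrist_force: [-0.1, -0.4, 7.6]
opening: 0.595
grasp_force: 25.9
```

Emit:
send_rows:
  commands:
    - {"hand": 0.3,"slide": [0,0,-0.3],"rot": [0,0,0]}
    - {"hand": 0.3,"slide": [0,0,-0.35],"rot": [0,0,0]}
    - {"hand": 0.3,"slide": [0,0,-0.35],"rot": [0,0,0]}
    - {"hand": 0.3,"slide": [0,0,-0.35],"rot": [0,0,0]}
    - {"hand": 0.3,"slide": [0,0,0],"rot": [0,0,-0.054]}
    - {"hand": 0.3,"slide": [0,0,0],"rot": [0,0,-0.054]}
    - {"hand": 0.3,"slide": [0,0,0],"rot": [0,0,-0.054]}
    - {"hand": 0.3,"slide": [0,0,0],"rot": [0,0,-0.054]}
    - {"hand": 0.3,"slide": [0,0,0],"rot": [0,0,-0.054]}
    - {"hand": 0.3,"slide": [0,0,0],"rot": [0,0,0]}
    - {"hand": 0.3,"slide": [0,0,0],"rot": [0,0,0]}

```text
time: 29.85
position: [0.6407, 0.1303, 0.2056]
tool_rot: [0.384, 0.923, 0.0, 0.0]
wrist_force: [-0.2, -0.2, -0.3]
opening: 0.59
grasp_force: 25.7
```

```bash
python3 - <<'E'
from h import *
s=readout.state();print(s["position"],s["opening"],s["grasp_force"],s["q"])
leg(cr(-.048,-.095,.21),cr(-.048,-.095,.042))
E
```

```text
[0.64068062 0.13029381 0.20559067] 0.5902091200356147 25.694272122345865 [ 0.16712031  0.39691591 -0.58830366  1.41284079  0.21969216  1.39706718
  0.35968697]
yaw 134.84
[ 0.4078847 -0.2574337  0.21     ] [-0.738 -2.923 -0.03 ]
[ 0.4078847 -0.2574337  0.042    ] [ 0.   -0.    1.12]
```

Emit:
send_rows:
  commands:
    - {"hand": 0.3,"slide": [-0.082,-0.325,-0.08],"rot": [0,0,0]}
    - {"hand": 0.3,"slide": [-0.082,-0.325,-0.08],"rot": [0,0,0]}
    - {"hand": 0.3,"slide": [-0.082,-0.325,-0.07],"rot": [0,0,0]}
    - {"hand": 0.3,"slide": [-0.082,-0.325,0],"rot": [0,0,0]}
    - {"hand": 0.3,"slide": [-0.082,-0.325,0],"rot": [0,0,0]}
    - {"hand": 0.3,"slide": [-0.082,-0.325,0],"rot": [0,0,0]}
    - {"hand": 0.3,"slide": [-0.082,-0.325,0],"rot": [0,0,0]}
    - {"hand": 0.3,"slide": [-0.082,-0.325,0],"rot": [0,0,0]}
    - {"hand": 0.3,"slide": [-0.082,-0.323,0],"rot": [0,0,0]}
    - {"hand": 0.3,"slide": [0,0,0],"rot": [0,0,0]}
    - {"hand": 0.3,"slide": [0,0,0],"rot": [0,0,0]}

```text
time: 31.22
position: [0.4096, -0.2577, 0.24]
tool_rot: [0.383, 0.924, 0.0, 0.0]
wrist_force: [0.2, 0.2, -0.2]
opening: 0.594
grasp_force: 25.8
```

```bash
python3 - <<'E'
from h import *
s=readout.state();print(s["position"],s["opening"],s["grasp_force"],s["q"])
leg(cr(-.048,-.095,.042))
E
```

```text
[ 0.40963075 -0.25767613  0.24001673] 0.5937760126402671 25.750876399688423 [ 0.77903781 -0.01199145 -0.30418937  1.77159457 -0.00409852  1.3810018
  1.26046494]
yaw 134.97
[ 0.4078847 -0.2574337  0.042    ] [ 0.01  -0.008  1.32 ]
```

Emit:
send_rows:
  commands:
    - {"hand": 0.3,"slide": [0.01,-0.008,0.35],"rot": [0,0,0]}
    - {"hand": 0.3,"slide": [0,0,0.35],"rot": [0,0,0]}
    - {"hand": 0.3,"slide": [0,0,0.35],"rot": [0,0,0]}
    - {"hand": 0.3,"slide": [0,0,0.27],"rot": [0,0,0]}
    - {"hand": 0.3,"slide": [0,0,0],"rot": [0,0,0]}
    - {"hand": 0.72,"slide": [0,0,0],"rot": [0,0,0]}
    - {"hand": 0.72,"slide": [0,0,0],"rot": [0,0,0]}
    - {"hand": 0.72,"slide": [0,0,0],"rot": [0,0,0]}
    - {"hand": 0.72,"slide": [0,0,-0.3],"rot": [0,0,0]}
    - {"hand": 0.72,"slide": [0,0,-0.4],"rot": [0,0,0]}
    - {"hand": 0.72,"slide": [0,0,-0.4],"rot": [0,0,0]}
    - {"hand": 0.8,"slide": [0,0,-0.23],"rot": [0,0,0]}

```text
time: 32.72
position: [0.4083, -0.2584, 0.2455]
tool_rot: [0.382, 0.924, -0.001, 0.002]
wrist_force: [1.0, -0.3, -0.2]
opening: 0.795
grasp_force: 0.0
```

```bash
python3 - <<'E'
from h import *
c=tins("top")
leg([.5925,.27,.24])
E
```

```text
tin_round1 0.76 outline [204. 245.  23.  18.] hue 110.0 @rim [0.493 0.365 0.065]
tin_round1 0.66 outline [226. 269.  26.  22.] hue 20.0 @rim [0.405 0.302 0.065]
tin_round1 0.59 outline [230. 212.  21.  22.] hue 1.0 @rim [0.592 0.27  0.065]
tin_round1 0.91 landmark [204. 247.] [0.498 0.377 0.   ]
tin_round1 0.69 landmark [230. 215.] [0.596 0.276 0.   ]
tin_round1 0.59 landmark [227. 268.] [0.415 0.306 0.   ]
tin_rect1 0.69 outline [403. 231.  20.  14.] hue 69.0 @rim [ 0.452 -0.294  0.065]
tin_rect1 0.65 outline [395. 244.  25.  27.] hue 4.0 @rim [ 0.413 -0.259  0.065]
tin_rect1 0.75 landmark [392. 244.] [ 0.422 -0.268  0.   ]
tin_rect1 0.73 landmark [404. 230.] [ 0.465 -0.317  0.   ]
tin_rect1 0.38 landmark [231. 217.] [0.589 0.275 0.   ]
yaw 135.05
[0.5925, 0.27, 0.24] [1.611 3.364 0.006]
```

Emit:
send_rows:
  commands:
    - {"hand": 1,"slide": [0.161,0.336,0],"rot": [0,0,0]}
    - {"hand": 1,"slide": [0.161,0.336,0],"rot": [0,0,0]}
    - {"hand": 1,"slide": [0.161,0.336,0],"rot": [0,0,0]}
    - {"hand": 1,"slide": [0.161,0.336,0],"rot": [0,0,0]}
    - {"hand": 1,"slide": [0.161,0.336,0],"rot": [0,0,0]}
    - {"hand": 1,"slide": [0.161,0.336,0],"rot": [0,0,0]}
    - {"hand": 1,"slide": [0.161,0.336,0],"rot": [0,0,0]}
    - {"hand": 1,"slide": [0.161,0.336,0],"rot": [0,0,0]}
    - {"hand": 1,"slide": [0.161,0.336,0],"rot": [0,0,0]}
    - {"hand": 1,"slide": [0.161,0.336,0],"rot": [0,0,0]}
    - {"hand": 1,"slide": [0,0,0],"rot": [0,0,0]}
    - {"hand": 1,"slide": [0,0,0],"rot": [0,0,0]}

```text
time: 34.48
position: [0.592, 0.2689, 0.2397]
tool_rot: [0.382, 0.924, -0.001, -0.001]
wrist_force: [0.4, -0.3, -0.8]
opening: 0.997
grasp_force: 0.0
```

```bash
cat >> h.py <<'E'
def rims(c,z=.065):
    "round rims: dark mouths fitted by ellipses"
    for o in finder.outline_of("wrist","tin_round1")[:3]:
        x,y,w,h=[int(v) for v in o["rect"]]
        m=cv2.dilate(o["region"].astype(np.uint8),np.ones((7,7)));hs=cv2.cvtColor(c["frame"],cv2.COLOR_BGR2HSV)
        d=((hs[...,2]<120)&(hs[...,1]<60)&(m>0)).astype(np.uint8)
        d=cv2.morphologyEx(d,cv2.MORPH_OPEN,np.ones((5,5)))
        k=max(cv2.findContours(d,0,1)[0],key=cv2.contourArea)
        (cx,cy),ax,_=cv2.fitEllipse(cv2.convexHull(k))
        print("mouth",round(o["score"],2),round(cx),round(cy),np.round(ax),atz(c,(cx,cy),z).round(4))
E
python3 - <<'E'
from h import *
c=tins();rims(c);leg([.5925,.27,.003])
E
```

```text
tin_round1 0.92 outline [182.  35.  77.  70.] hue 21.0 @rim [0.417 0.3   0.065]
tin_round1 0.73 outline [286.  51.  62.  69.] hue 109.0 @rim [0.501 0.363 0.065]
tin_round1 0.7 outline [286. 178.  54.  61.] hue 1.0 @rim [0.591 0.273 0.065]
tin_round1 0.92 landmark [190.  42.] [0.406 0.298 0.   ]
tin_round1 0.76 landmark [285.  58.] [0.497 0.365 0.   ]
tin_round1 0.69 landmark [284. 172.] [0.592 0.268 0.   ]
mouth 0.92 174 27 [54. 60.] [0.4066 0.3006 0.065 ]
mouth 0.73 286 47 [54. 58.] [0.4982 0.3647 0.065 ]
mouth 0.7 285 180 [49. 49.] [0.5924 0.2704 0.065 ]
yaw 134.97
[0.5925, 0.27, 0.003] [0.011 0.008 1.591]
```

Emit:
send_rows:
  commands:
    - {"hand": 1,"slide": [0.012,0.008,0.2],"rot": [0,0,0]}
    - {"hand": 1,"slide": [0,0,0.35],"rot": [0,0,0]}
    - {"hand": 1,"slide": [0,0,0.35],"rot": [0,0,0]}
    - {"hand": 1,"slide": [0,0,0.35],"rot": [0,0,0]}
    - {"hand": 1,"slide": [0,0,0.24],"rot": [0,0,0]}
    - {"hand": 1,"slide": [0,0,0.1],"rot": [0,0,0]}
    - {"hand": 0.3,"slide": [0,0,0],"rot": [0,0,0]}
    - {"hand": 0.3,"slide": [0,0,0],"rot": [0,0,0]}
    - {"hand": 0.3,"slide": [0,0,0],"rot": [0,0,0]}
    - {"hand": 0.3,"slide": [0,0,0],"rot": [0,0,0]}

```text
time: 36.02
position: [0.5931, 0.272, 0.0046]
tool_rot: [0.382, 0.924, 0.001, 0.001]
wrist_force: [-0.4, 0.5, 7.0]
opening: 0.691
grasp_force: 27.9
```

Emit:
send_rows:
  commands:
    - {"hand": 0.3,"slide": [0,0,-0.3],"rot": [0,0,0]}
    - {"hand": 0.3,"slide": [0,0,-0.35],"rot": [0,0,0]}
    - {"hand": 0.3,"slide": [0,0,-0.35],"rot": [0,0,0]}
    - {"hand": 0.3,"slide": [0,0,-0.35],"rot": [0,0,0]}
    - {"hand": 0.3,"slide": [0,0,-0.25],"rot": [0,0,0]}
    - {"hand": 0.3,"slide": [0,0,0],"rot": [0,0,0]}
    - {"hand": 0.3,"slide": [0,0,0],"rot": [0,0,0]}

```text
time: 36.9
position: [0.5918, 0.2712, 0.2423]
tool_rot: [0.382, 0.924, -0.0, -0.0]
wrist_force: [0.2, -0.1, -0.9]
opening: 0.694
grasp_force: 27.6
```

```bash
python3 - <<'E'
from h import *
s=readout.state();print(s["position"],s["opening"],s["grasp_force"],s["q"])
leg(cr(.032,.095,.24),cr(.032,.095,.042))
E
```

```text
[0.5917927  0.27123529 0.24228609] 0.6937096134451838 27.64921724796295 [ 0.04675538  0.41316058 -0.75577324  1.35650527  0.28029964  1.48047477
  0.09505571]
yaw 135.06
[ 0.5988017 -0.1796527  0.24     ] [-2.156 -2.095  0.017]
[ 0.5988017 -0.1796527  0.042    ] [0.00e+00 1.00e-03 1.32e+00]
```

Emit:
send_rows:
  commands:
    - {"hand": 0.3,"slide": [-0.215,-0.209,0],"rot": [0,0,0]}
    - {"hand": 0.3,"slide": [-0.215,-0.209,0],"rot": [0,0,0]}
    - {"hand": 0.3,"slide": [-0.215,-0.209,0],"rot": [0,0,0]}
    - {"hand": 0.3,"slide": [-0.215,-0.209,0],"rot": [0,0,0]}
    - {"hand": 0.3,"slide": [-0.215,-0.209,0],"rot": [0,0,0]}
    - {"hand": 0.3,"slide": [-0.215,-0.209,0],"rot": [0,0,0]}
    - {"hand": 0.3,"slide": [-0.215,-0.209,0],"rot": [0,0,0]}
    - {"hand": 0.3,"slide": [-0.215,-0.209,0],"rot": [0,0,0]}
    - {"hand": 0.3,"slide": [-0.215,-0.209,0],"rot": [0,0,0]}
    - {"hand": 0.3,"slide": [-0.215,-0.214,0],"rot": [0,0,0]}
    - {"hand": 0.3,"slide": [0,0,0],"rot": [0,0,0]}
    - {"hand": 0.3,"slide": [0,0,0],"rot": [0,0,0]}

```text
time: 38.4
position: [0.5978, -0.1781, 0.2415]
tool_rot: [0.382, 0.924, 0.0, -0.001]
wrist_force: [-0.2, 0.4, -1.3]
opening: 0.69
grasp_force: 27.6
```

```bash
python3 - <<'E'
from h import *
s=readout.state();print(s["position"],s["opening"],s["grasp_force"],s["q"])
leg(cr(.032,.095,.042))
E
```

```text
[ 0.5978199  -0.17807825  0.24148682] 0.6901776357881918 27.611589431762695 [ 0.67467988  0.31825319 -0.58475016  1.43447129  0.17383694  1.44296999
  0.87724115]
yaw 135.07
[ 0.5988017 -0.1796527  0.042    ] [-0.015 -0.002  1.33 ]
```

Emit:
send_rows:
  commands:
    - {"hand": 0.3,"slide": [-0.012,-0.005,0.35],"rot": [0,0,0]}
    - {"hand": 0.3,"slide": [0,0,0.35],"rot": [0,0,0]}
    - {"hand": 0.3,"slide": [0,0,0.35],"rot": [0,0,0]}
    - {"hand": 0.3,"slide": [0,0,0.28],"rot": [0,0,0]}
    - {"hand": 0.3,"slide": [0,0,0],"rot": [0,0,0]}
    - {"hand": 0.82,"slide": [0,0,0],"rot": [0,0,0]}
    - {"hand": 0.82,"slide": [0,0,0],"rot": [0,0,0]}
    - {"hand": 0.82,"slide": [0,0,0],"rot": [0,0,0]}
    - {"hand": 0.82,"slide": [0,0,-0.3],"rot": [0,0,0]}
    - {"hand": 0.82,"slide": [0,0,-0.4],"rot": [0,0,0]}
    - {"hand": 0.82,"slide": [0,0,-0.4],"rot": [0,0,0]}
    - {"hand": 0.82,"slide": [0,0,-0.23],"rot": [0,0,0]}

```text
time: 39.9
position: [0.6001, -0.1806, 0.2474]
tool_rot: [0.382, 0.924, 0.0, 0.002]
wrist_force: [0.6, 0.2, -0.2]
opening: 0.822
grasp_force: 0.0
```

```bash
python3 - <<'E'
from h import *
c=tins("top")
leg([.498,.365,.24])
E
```

```text
tin_round1 0.72 outline [205. 245.  26.  17.] hue 110.0 @rim [0.493 0.361 0.065]
tin_round1 0.61 outline [362. 194.  25.  21.] hue 1.0 @rim [ 0.597 -0.179  0.065]
tin_round1 0.52 outline [227. 269.  23.  21.] hue 20.0 @rim [0.404 0.298 0.065]
tin_round1 0.91 landmark [206. 248.] [0.491 0.37  0.   ]
tin_round1 0.8 landmark [359. 197.] [ 0.603 -0.181  0.   ]
tin_round1 0.57 landmark [224. 270.] [0.41  0.316 0.   ]
tin_rect1 0.69 outline [397. 244.  20.  27.] hue 6.0 @rim [ 0.412 -0.264  0.065]
tin_rect1 0.53 outline [401. 226.  10.  16.] hue 67.0 @rim [ 0.469 -0.291  0.065]
tin_rect1 0.7 landmark [406. 231.] [ 0.462 -0.325  0.   ]
tin_rect1 0.56 landmark [393. 246.] [ 0.416 -0.269  0.   ]
yaw 135.05
[0.498, 0.365, 0.24] [3.045 2.1   0.017]
```

Emit:
send_rows:
  commands:
    - {"hand": 1,"slide": [0.305,0.21,0],"rot": [0,0,0]}
    - {"hand": 1,"slide": [0.305,0.21,0],"rot": [0,0,0]}
    - {"hand": 1,"slide": [0.305,0.21,0],"rot": [0,0,0]}
    - {"hand": 1,"slide": [0.305,0.21,0],"rot": [0,0,0]}
    - {"hand": 1,"slide": [0.305,0.21,0],"rot": [0,0,0]}
    - {"hand": 1,"slide": [0.305,0.21,0],"rot": [0,0,0]}
    - {"hand": 1,"slide": [0.305,0.21,0],"rot": [0,0,0]}
    - {"hand": 1,"slide": [0.305,0.21,0],"rot": [0,0,0]}
    - {"hand": 1,"slide": [0.305,0.21,0],"rot": [0,0,0]}
    - {"hand": 1,"slide": [0.305,0.21,0],"rot": [0,0,0]}
    - {"hand": 1,"slide": [0,0,0],"rot": [0,0,0]}
    - {"hand": 1,"slide": [0,0,0],"rot": [0,0,0]}

```text
time: 41.65
position: [0.4975, 0.365, 0.2415]
tool_rot: [0.382, 0.924, -0.001, -0.0]
wrist_force: [0.6, -0.7, 0.3]
opening: 1.002
grasp_force: 0.0
```

```bash
python3 - <<'E'
from h import *
c=tins();rims(c);leg([.498,.365,.003])
E
```

```text
tin_round1 0.75 outline [188. 161.  67.  57.] hue 21.0 @rim [0.409 0.307 0.065]
tin_round1 0.64 outline [285. 179.  62.  59.] hue 109.0 @rim [0.497 0.367 0.065]
tin_round1 0.8 landmark [197. 155.] [0.404 0.301 0.   ]
tin_round1 0.73 landmark [283. 172.] [0.497 0.363 0.   ]
mouth 0.75 183 163 [47. 51.] [0.4063 0.3007 0.065 ]
mouth 0.64 284 181 [48. 49.] [0.498  0.3647 0.065 ]
yaw 134.95
[0.498, 0.365, 0.003] [5.000e-03 1.000e-03 1.599e+00]
```

Emit:
send_rows:
  commands:
    - {"hand": 1,"slide": [0.005,0,0.2],"rot": [0,0,0]}
    - {"hand": 1,"slide": [0,0,0.35],"rot": [0,0,0]}
    - {"hand": 1,"slide": [0,0,0.35],"rot": [0,0,0]}
    - {"hand": 1,"slide": [0,0,0.35],"rot": [0,0,0]}
    - {"hand": 1,"slide": [0,0,0.25],"rot": [0,0,0]}
    - {"hand": 1,"slide": [0,0,0.1],"rot": [0,0,0]}
    - {"hand": 0.3,"slide": [0,0,0],"rot": [0,0,0]}
    - {"hand": 0.3,"slide": [0,0,0],"rot": [0,0,0]}
    - {"hand": 0.3,"slide": [0,0,0],"rot": [0,0,0]}
    - {"hand": 0.3,"slide": [0,0,0],"rot": [0,0,0]}

```text
time: 43.2
position: [0.4982, 0.3668, 0.0045]
tool_rot: [0.382, 0.924, 0.001, 0.001]
wrist_force: [0.5, -0.2, 7.2]
opening: 0.692
grasp_force: 27.9
```

Emit:
send_rows:
  commands:
    - {"hand": 0.3,"slide": [0,0,-0.3],"rot": [0,0,0]}
    - {"hand": 0.3,"slide": [0,0,-0.35],"rot": [0,0,0]}
    - {"hand": 0.3,"slide": [0,0,-0.35],"rot": [0,0,0]}
    - {"hand": 0.3,"slide": [0,0,-0.35],"rot": [0,0,0]}
    - {"hand": 0.3,"slide": [0,0,-0.25],"rot": [0,0,0]}
    - {"hand": 0.3,"slide": [0,0,0],"rot": [0,0,0]}
    - {"hand": 0.3,"slide": [0,0,0],"rot": [0,0,0]}

```text
time: 44.08
position: [0.497, 0.3658, 0.2423]
tool_rot: [0.382, 0.924, -0.0, 0.0]
wrist_force: [0.2, 0.8, -0.7]
opening: 0.696
grasp_force: 27.7
```

```bash
python3 - <<'E'
from h import *
s=readout.state();print(s["position"],s["opening"],s["grasp_force"],s["q"])
leg(cr(.032,0,.24),cr(.032,0,.042))
E
```

```text
[0.49699324 0.3658077  0.24231388] 0.696426131668424 27.673073709011078 [-0.04210283  0.36495195 -0.86979707  1.44205608  0.27807898  1.46276492
 -0.12264808]
yaw 135.06
[ 0.5316272 -0.2468272  0.24     ] [-3.048 -2.728  0.018]
[ 0.5316272 -0.2468272  0.042    ] [0.00e+00 1.00e-03 1.32e+00]
```

Emit:
send_rows:
  commands:
    - {"hand": 0.3,"slide": [-0.254,-0.227,0],"rot": [0,0,0]}
    - {"hand": 0.3,"slide": [-0.254,-0.227,0],"rot": [0,0,0]}
    - {"hand": 0.3,"slide": [-0.254,-0.227,0],"rot": [0,0,0]}
    - {"hand": 0.3,"slide": [-0.254,-0.227,0],"rot": [0,0,0]}
    - {"hand": 0.3,"slide": [-0.254,-0.227,0],"rot": [0,0,0]}
    - {"hand": 0.3,"slide": [-0.254,-0.227,0],"rot": [0,0,0]}
    - {"hand": 0.3,"slide": [-0.254,-0.227,0],"rot": [0,0,0]}
    - {"hand": 0.3,"slide": [-0.254,-0.227,0],"rot": [0,0,0]}
    - {"hand": 0.3,"slide": [-0.254,-0.227,0],"rot": [0,0,0]}
    - {"hand": 0.3,"slide": [-0.254,-0.227,0],"rot": [0,0,0]}
    - {"hand": 0.3,"slide": [-0.254,-0.227,0],"rot": [0,0,0]}
    - {"hand": 0.3,"slide": [-0.254,-0.231,0],"rot": [0,0,0]}

```text
time: 45.58
position: [0.5309, -0.248, 0.2412]
tool_rot: [0.382, 0.924, 0.0, -0.001]
wrist_force: [-0.0, 1.2, 0.1]
opening: 0.692
grasp_force: 27.6
```

Emit:
send_rows:
  commands:
    - {"hand": 0.3,"slide": [0,0,0],"rot": [0,0,0]}
    - {"hand": 0.3,"slide": [0,0,0],"rot": [0,0,0]}

```text
time: 45.82
position: [0.5314, -0.2457, 0.2415]
tool_rot: [0.382, 0.924, 0.0, -0.001]
wrist_force: [0.5, 0.9, -1.1]
opening: 0.691
grasp_force: 27.6
```

```bash
python3 - <<'E'
from h import *
s=readout.state();print(s["position"],s["opening"],s["grasp_force"])
leg(cr(.032,0,.042));tins("top");tins("side")
E
```

```text
[ 0.53135326 -0.24570619  0.241499  ] 0.6912544313474291 27.641983330249786
yaw 135.07
[ 0.5316272 -0.2468272  0.042    ] [-0.01  -0.004  1.33 ]
tin_round1 0.89 outline [400. 195.  25.  19.] hue 108.5 @rim [ 0.575 -0.309  0.065]
tin_round1 0.8 outline [362. 195.  26.  20.] hue 1.0 @rim [ 0.592 -0.18   0.065]
tin_round1 0.56 outline [226. 270.  23.  20.] hue 20.0 @rim [0.402 0.301 0.065]
tin_round1 0.67 landmark [395. 197.] [ 0.585 -0.308  0.   ]
tin_round1 0.66 landmark [357. 199.] [ 0.597 -0.173  0.   ]
tin_round1 0.63 landmark [228. 266.] [0.422 0.303 0.   ]
tin_rect1 0.75 outline [396. 244.  20.  25.] hue 4.5 @rim [ 0.415 -0.26   0.065]
tin_rect1 0.62 outline [408. 225.  22.  25.] hue None @rim [ 0.47  -0.312  0.065]
tin_rect1 0.72 landmark [225. 270.] [0.409 0.313 0.   ]
tin_rect1 0.66 landmark [392. 245.] [ 0.42  -0.268  0.   ]
tin_rect1 0.61 landmark [403. 232.] [ 0.459 -0.313  0.   ]
tin_round1 0.97 outline [292. 301.  24.  35.] hue 22.0 @rim [0.387 0.333 0.065]
tin_round1 0.86 outline [324. 122.  17.  25.] hue 107.0 @rim [ 0.73  -0.807  0.065]
tin_round1 0.79 landmark [326. 134.] [ 0.728 -0.834  0.   ]
tin_round1 0.7 landmark [295. 313.] [0.395 0.301 0.   ]
tin_rect1 0.5 outline [347. 177.  22.  13.] hue 68.0 @rim [ 0.468 -0.309  0.065]
tin_rect1 0.52 landmark [346. 190.] [ 0.478 -0.337  0.   ]
tin_rect1 0.48 landmark [293. 178.] [ 0.683 -0.356  0.   ]
```

Emit:
send_rows:
  commands:
    - {"hand": 0.3,"slide": [-0.008,-0.004,0.35],"rot": [0,0,0]}
    - {"hand": 0.3,"slide": [0,0,0.35],"rot": [0,0,0]}
    - {"hand": 0.3,"slide": [0,0,0.35],"rot": [0,0,0]}
    - {"hand": 0.3,"slide": [0,0,0.28],"rot": [0,0,0]}
    - {"hand": 0.3,"slide": [0,0,0],"rot": [0,0,0]}
    - {"hand": 0.82,"slide": [0,0,0],"rot": [0,0,0]}
    - {"hand": 0.82,"slide": [0,0,0],"rot": [0,0,0]}
    - {"hand": 0.82,"slide": [0,0,0],"rot": [0,0,0]}
    - {"hand": 0.82,"slide": [0,0,-0.3],"rot": [0,0,0]}
    - {"hand": 0.82,"slide": [0,0,-0.4],"rot": [0,0,0]}
    - {"hand": 0.82,"slide": [0,0,-0.4],"rot": [0,0,0]}
    - {"hand": 0.82,"slide": [0,0,-0.23],"rot": [0,0,0]}

```text
time: 47.82
position: [0.5332, -0.2479, 0.2473]
tool_rot: [0.382, 0.924, -0.0, 0.003]
wrist_force: [1.3, -0.2, -0.3]
opening: 0.822
grasp_force: 0.0
```

```bash
python3 - <<'E'
from h import *
leg([.4065,.3005,.24])
E
```

```text
yaw 135.07
[0.4065, 0.3005, 0.24] [3.181 1.992 0.036]
```

Emit:
send_rows:
  commands:
    - {"hand": 1,"slide": [0.289,0.181,0],"rot": [0,0,0]}
    - {"hand": 1,"slide": [0.289,0.181,0],"rot": [0,0,0]}
    - {"hand": 1,"slide": [0.289,0.181,0],"rot": [0,0,0]}
    - {"hand": 1,"slide": [0.289,0.181,0],"rot": [0,0,0]}
    - {"hand": 1,"slide": [0.289,0.181,0],"rot": [0,0,0]}
    - {"hand": 1,"slide": [0.289,0.181,0],"rot": [0,0,0]}
    - {"hand": 1,"slide": [0.289,0.181,0],"rot": [0,0,0]}
    - {"hand": 1,"slide": [0.289,0.181,0],"rot": [0,0,0]}
    - {"hand": 1,"slide": [0.289,0.181,0],"rot": [0,0,0]}
    - {"hand": 1,"slide": [0.289,0.181,0],"rot": [0,0,0]}
    - {"hand": 1,"slide": [0.289,0.181,0],"rot": [0,0,0]}
    - {"hand": 1,"slide": [0,0,0],"rot": [0,0,0]}

```text
time: 49.32
position: [0.4035, 0.3047, 0.2437]
tool_rot: [0.379, 0.925, 0.001, -0.0]
wrist_force: [0.5, -0.5, 0.8]
opening: 0.999
grasp_force: 0.0
```

Emit:
send_rows:
  commands:
    - {"hand": 1,"slide": [0,0,0],"rot": [0,0,0]}
    - {"hand": 1,"slide": [0,0,0],"rot": [0,0,0]}

```text
time: 49.58
position: [0.4064, 0.2991, 0.2429]
tool_rot: [0.383, 0.924, -0.0, 0.0]
wrist_force: [0.0, -0.7, 0.8]
opening: 1.0
grasp_force: 0.0
```

```bash
python3 - <<'E'
from h import *
c=tins();rims(c);leg([.4065,.3005,.003])
E
```

```text
tin_round1 0.87 outline [285. 179.  55.  55.] hue 21.0 @rim [0.407 0.301 0.065]
tin_round1 0.57 landmark [283. 170.] [0.405 0.299 0.   ]
mouth 0.87 284 180 [51. 58.] [0.406  0.2993 0.065 ]
yaw 135.01
[0.4065, 0.3005, 0.003] [-0.     0.005  1.599]
```

Emit:
send_rows:
  commands:
    - {"hand": 1,"slide": [0.003,0.004,0.2],"rot": [0,0,0]}
    - {"hand": 1,"slide": [0,0,0.35],"rot": [0,0,0]}
    - {"hand": 1,"slide": [0,0,0.35],"rot": [0,0,0]}
    - {"hand": 1,"slide": [0,0,0.35],"rot": [0,0,0]}
    - {"hand": 1,"slide": [0,0,0.25],"rot": [0,0,0]}
    - {"hand": 1,"slide": [0,0,0.1],"rot": [0,0,0]}
    - {"hand": 0.3,"slide": [0,0,0],"rot": [0,0,0]}
    - {"hand": 0.3,"slide": [0,0,0],"rot": [0,0,0]}
    - {"hand": 0.3,"slide": [0,0,0],"rot": [0,0,0]}
    - {"hand": 0.3,"slide": [0,0,0],"rot": [0,0,0]}

```text
time: 51.12
position: [0.4068, 0.3018, 0.0042]
tool_rot: [0.382, 0.924, 0.001, 0.001]
wrist_force: [-0.6, -0.8, 7.2]
opening: 0.69
grasp_force: 27.8
```

Emit:
send_rows:
  commands:
    - {"hand": 0.3,"slide": [0,0,-0.3],"rot": [0,0,0]}
    - {"hand": 0.3,"slide": [0,0,-0.35],"rot": [0,0,0]}
    - {"hand": 0.3,"slide": [0,0,-0.35],"rot": [0,0,0]}
    - {"hand": 0.3,"slide": [0,0,-0.35],"rot": [0,0,0]}
    - {"hand": 0.3,"slide": [0,0,-0.25],"rot": [0,0,0]}
    - {"hand": 0.3,"slide": [0,0,0],"rot": [0,0,0]}
    - {"hand": 0.3,"slide": [0,0,0],"rot": [0,0,0]}

```text
time: 52.0
position: [0.4055, 0.3008, 0.2422]
tool_rot: [0.382, 0.924, -0.0, 0.0]
wrist_force: [-0.0, 0.1, -2.1]
opening: 0.691
grasp_force: 28.0
```

```bash
python3 - <<'E'
from h import *
s=readout.state();print(s["position"],s["opening"],s["grasp_force"],s["q"])
leg(cr(-.05,.01,.24),cr(-.05,.01,.042))
E
```

```text
[0.40550837 0.30078628 0.24223425] 0.6905239482735015 27.99185872077942 [ 0.30039337  0.10658439 -1.07997843  1.69624648  0.09590913  1.39633388
 -0.00772736]
yaw 135.05
[ 0.480716 -0.181774  0.24    ] [-2.628 -1.922  0.017]
[ 0.480716 -0.181774  0.042   ] [1.00e-03 1.00e-03 1.32e+00]
```

Emit:
send_rows:
  commands:
    - {"hand": 0.3,"slide": [-0.263,-0.192,0],"rot": [0,0,0]}
    - {"hand": 0.3,"slide": [-0.263,-0.192,0],"rot": [0,0,0]}
    - {"hand": 0.3,"slide": [-0.263,-0.192,0],"rot": [0,0,0]}
    - {"hand": 0.3,"slide": [-0.263,-0.192,0],"rot": [0,0,0]}
    - {"hand": 0.3,"slide": [-0.263,-0.192,0],"rot": [0,0,0]}
    - {"hand": 0.3,"slide": [-0.263,-0.192,0],"rot": [0,0,0]}
    - {"hand": 0.3,"slide": [-0.263,-0.192,0],"rot": [0,0,0]}
    - {"hand": 0.3,"slide": [-0.263,-0.192,0],"rot": [0,0,0]}
    - {"hand": 0.3,"slide": [-0.263,-0.192,0],"rot": [0,0,0]}
    - {"hand": 0.3,"slide": [-0.263,-0.192,0],"rot": [0,0,0]}
    - {"hand": 0.3,"slide": [0,0,0],"rot": [0,0,0]}
    - {"hand": 0.3,"slide": [0,0,0],"rot": [0,0,0]}

```text
time: 53.5
position: [0.481, -0.1805, 0.2415]
tool_rot: [0.382, 0.924, 0.0, -0.001]
wrist_force: [0.0, 0.2, -1.4]
opening: 0.692
grasp_force: 27.9
```

```bash
python3 - <<'E'
from h import *
s=readout.state();print(s["position"],s["opening"],s["grasp_force"],s["q"])
leg(cr(-.05,.01,.042));c=cam("wrist");cv2.imwrite("pics/d8.png",c["frame"])
E
```

```text
[ 0.48102923 -0.18050768  0.24145732] 0.6923482282236122 27.934758067131042 [ 0.81740984  0.07075586 -0.56762816  1.69345164  0.03753481  1.39091647
  1.03087909]
yaw 135.08
[ 0.480716 -0.181774  0.042   ] [-0.008 -0.007  1.33 ]
```

View pics/d8.png

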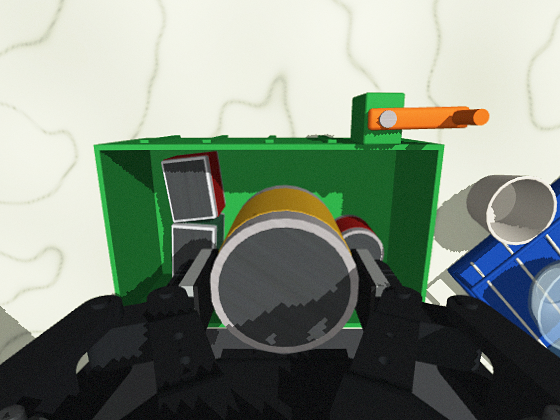

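The tins in the crate stand upright, with the front-middle slot free, and the button arm points clear at (430,118). Lower the last tin.

Emit:
send_rows:
  commands:
    - {"hand": 0.3,"slide": [-0.006,-0.006,0.35],"rot": [0,0,0]}
    - {"hand": 0.3,"slide": [0,0,0.35],"rot": [0,0,0]}
    - {"hand": 0.3,"slide": [0,0,0.35],"rot": [0,0,0]}
    - {"hand": 0.3,"slide": [0,0,0.28],"rot": [0,0,0]}
    - {"hand": 0.3,"slide": [0,0,0],"rot": [0,0,0]}
    - {"hand": 0.82,"slide": [0,0,0],"rot": [0,0,0]}
    - {"hand": 0.82,"slide": [0,0,0],"rot": [0,0,0]}
    - {"hand": 0.82,"slide": [0,0,0],"rot": [0,0,0]}
    - {"hand": 0.82,"slide": [0,0,-0.3],"rot": [0,0,0]}
    - {"hand": 0.82,"slide": [0,0,-0.4],"rot": [0,0,0]}
    - {"hand": 0.82,"slide": [0,0,-0.4],"rot": [0,0,0]}
    - {"hand": 0.82,"slide": [0,0,-0.4],"rot": [0,0,0]}

```text
time: 55.05
position: [0.4814, -0.1824, 0.2712]
tool_rot: [0.382, 0.924, -0.0, 0.001]
wrist_force: [0.8, -1.7, 0.4]
opening: 0.822
grasp_force: 0.0
```

```bash
python3 - <<'E'
from h import *
c=tins("top");s=tins("side")
leg([.475,-.19,.37],[.5839,-.3067,.37],[.5839,-.3067,.298])
for n in("top","side"):
    for k in("teacup","pickle_jar"):
        for r in finder.landmark_of(n,k)[:1]: print(n,k,atz(c if n=="top" else s,r["location"],0).round(3))
E
```

```text
tin_round1 0.82 outline [366. 227.  24.  20.] hue 30.0 @rim [ 0.483 -0.172  0.065]
tin_round1 0.75 outline [360. 193.  24.  17.] hue 2.0 @rim [ 0.599 -0.174  0.065]
tin_round1 0.73 outline [383. 211.  21.  16.] hue 108.0 @rim [ 0.527 -0.24   0.065]
tin_round1 0.8 landmark [356. 198.] [ 0.599 -0.17   0.   ]
tin_round1 0.62 landmark [378. 214.] [ 0.532 -0.237  0.   ]
tin_round1 0.59 landmark [363. 228.] [ 0.492 -0.177  0.   ]
tin_rect1 0.67 outline [394. 244.  21.  23.] hue 1.5 @rim [ 0.413 -0.257  0.065]
tin_rect1 0.39 outline [398. 229.  14.  15.] hue 67.5 @rim [ 0.463 -0.279  0.065]
tin_rect1 0.85 landmark [392. 244.] [ 0.42  -0.268  0.   ]
tin_rect1 0.54 landmark [404. 232.] [ 0.459 -0.318  0.   ]
tin_round1 0.53 outline [323. 181.  14.  11.] hue 65.5 @rim [ 0.531 -0.247  0.065]
tin_round1 0.38 outline [298. 184.  10.   5.] hue None @rim [ 0.599 -0.194  0.065]
tin_round1 0.3 outline [313. 128.  95.  77.] hue 15.5 @rim [ 0.746 -0.718  0.065]
tin_round1 0.58 landmark [323. 198.] [ 0.529 -0.249  0.   ]
tin_rect1 0.65 outline [348. 176.  19.  14.] hue 73.0 @rim [ 0.468 -0.314  0.065]
yaw 135.06
[0.475, -0.19, 0.37] [-0.006 -0.064 -0.685]
[0.5839, -0.3067, 0.37] [-1.063 -0.038 -0.002]
[0.5839, -0.3067, 0.298] [-0.001  0.     0.48 ]
top teacup [ 0.703 -0.016  0.   ]
top pickle_jar [0.461 0.546 0.   ]
side teacup [0.692 0.001 0.   ]
side pickle_jar [0.47  0.535 0.   ]
```

Emit:
send_rows:
  commands:
    - {"hand": 0.6,"slide": [0,0,-0.25],"rot": [0,0,0.056]}
    - {"hand": 0.5,"slide": [0,0,-0.25],"rot": [0,0,0.056]}
    - {"hand": 0.4,"slide": [0,0,-0.2],"rot": [0,0,0.056]}
    - {"hand": 0.4,"slide": [0,0,0],"rot": [0,0,0.056]}
    - {"hand": 0.4,"slide": [0,0,0],"rot": [0,0,0.056]}
    - {"hand": 0.4,"slide": [0,0,0],"rot": [0,0,0.055]}
    - {"hand": 0.4,"slide": [0,0,0],"rot": [0,0,0.055]}
    - {"hand": 0.4,"slide": [0,0,0],"rot": [0,0,0.055]}
    - {"hand": 0.4,"slide": [0,0,0],"rot": [0,0,0.055]}
    - {"hand": 0.4,"slide": [0,0,0],"rot": [0,0,0]}
    - {"hand": 0.4,"slide": [0,0,0],"rot": [0,0,0]}

```text
time: 57.12
position: [0.4816, -0.1826, 0.3732]
tool_rot: [0.923, 0.385, 0.0, -0.0]
wrist_force: [-0.4, 0.6, -0.4]
opening: 0.401
grasp_force: 0.0
```

```bash
python3 - <<'E'
from h import *
leg([.5839,-.3067,.375],[.5839,-.3067,.298]);print(readout.state()["position"])
E
```

```text
yaw 45.29
[0.5839, -0.3067, 0.375] [-0.108  1.067 -0.012]
[0.5839, -0.3067, 0.298] [-0.     0.     0.513]
[ 0.48159484 -0.18259108  0.37323546]
```

Emit:
send_rows:
  commands:
    - {"hand": 0.4,"slide": [-0.022,0.213,-0.01],"rot": [0,0,-0.001]}
    - {"hand": 0.4,"slide": [-0.022,0.213,0],"rot": [0,0,0]}
    - {"hand": 0.4,"slide": [-0.022,0.213,0],"rot": [0,0,0]}
    - {"hand": 0.4,"slide": [-0.022,0.213,0],"rot": [0,0,0]}
    - {"hand": 0.4,"slide": [-0.02,0.213,0],"rot": [0,0,0]}
    - {"hand": 0.4,"slide": [0,0,0],"rot": [0,0,0]}
    - {"hand": 0.4,"slide": [0,0,0],"rot": [0,0,0]}
    - {"hand": 0.4,"slide": [0,0,0],"rot": [0,0,0]}

```text
time: 58.12
position: [0.5833, -0.3059, 0.3754]
tool_rot: [0.923, 0.385, 0.0, 0.0]
wrist_force: [0.3, 0.1, 0.3]
opening: 0.4
grasp_force: 0.0
```

```bash
python3 - <<'E'
from h import *
leg([.5839,-.3067,.298]);cv2.imwrite("pics/d9.png",cam("wrist")["frame"])
E
```

```text
yaw 45.33
[0.5839, -0.3067, 0.298] [-0.001  0.006  0.516]
```

View pics/d9.png

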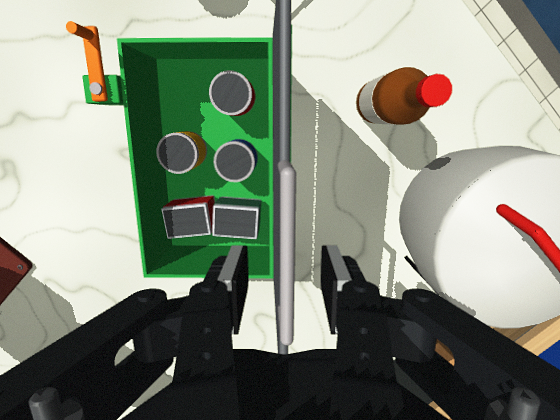

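The bar runs at column 287, centred between the pads. All five tins stand upright inside the crate and the button is clear at (92,60). Pinch the bar.

Emit:
send_rows:
  commands:
    - {"hand": 0.4,"slide": [0,0.006,0.25],"rot": [0,0,0]}
    - {"hand": 0.4,"slide": [0,0,0.266],"rot": [0,0,0]}
    - {"hand": 0.4,"slide": [0,0,0],"rot": [0,0,0]}
    - {"hand": 0,"slide": [0,0,0],"rot": [0,0,0]}
    - {"hand": 0,"slide": [0,0,0],"rot": [0,0,0]}
    - {"hand": 0,"slide": [0,0,0],"rot": [0,0,0]}
    - {"hand": 0,"slide": [0,0,0],"rot": [0,0,0]}
  grip_force: 60

```text
time: 59.05
position: [0.5849, -0.3075, 0.3]
tool_rot: [0.923, 0.385, 0.001, 0.001]
wrist_force: [-1.8, 0.9, 7.6]
opening: 0.091
grasp_force: 58.9
```

```bash
python3 - <<'E'
from h import *
s=readout.state();p=s["position"];print(p,s["opening"],s["grasp_force"],s["wrist_force"])
E
```

```text
[ 0.58493436 -0.30745569  0.3000156 ] 0.0913815630386423 58.89880120754242 [-1.84131512  0.92349393  7.58384307]
```

Emit:
send_rows:
  commands:
    - {"hand": 0,"slide": [0,-0.103,-0.003],"rot": [0,0,0]}
    - {"hand": 0,"slide": [0,-0.103,0.004],"rot": [0,0,0]}
    - {"hand": 0,"slide": [0,-0.103,0.011],"rot": [0,0,0]}
    - {"hand": 0,"slide": [0,-0.102,0.017],"rot": [0,0,0]}
    - {"hand": 0,"slide": [0,-0.101,0.024],"rot": [0,0,0]}
    - {"hand": 0,"slide": [0,-0.099,0.031],"rot": [0,0,0]}
    - {"hand": 0,"slide": [0,-0.096,0.038],"rot": [0,0,0]}
    - {"hand": 0,"slide": [0,-0.094,0.044],"rot": [0,0,0]}
    - {"hand": 0,"slide": [0,-0.09,0.05],"rot": [0,0,0]}
    - {"hand": 0,"slide": [0,-0.087,0.056],"rot": [0,0,0]}
    - {"hand": 0,"slide": [0,-0.083,0.062],"rot": [0,0,0]}
    - {"hand": 0,"slide": [0,-0.078,0.067],"rot": [0,0,0]}

```text
time: 60.55
position: [0.4644, -0.1872, 0.239]
tool_rot: [0.923, 0.385, 0.002, 0.002]
wrist_force: [4.2, -1.6, -1.1]
opening: 0.089
grasp_force: 65.6
```

Emit:
send_rows:
  commands:
    - {"hand": 0,"slide": [0,-0.074,0.073],"rot": [0,0,0]}
    - {"hand": 0,"slide": [0,-0.069,0.077],"rot": [0,0,0]}
    - {"hand": 0,"slide": [0,-0.063,0.082],"rot": [0,0,0]}
    - {"hand": 0,"slide": [0,-0.058,0.086],"rot": [0,0,0]}
    - {"hand": 0,"slide": [0,-0.052,0.09],"rot": [0,0,0]}
    - {"hand": 0,"slide": [0,-0.046,0.093],"rot": [0,0,0]}
    - {"hand": 0,"slide": [0,-0.039,0.096],"rot": [0,0,0]}
    - {"hand": 0,"slide": [0,-0.033,0.098],"rot": [0,0,0]}
    - {"hand": 0,"slide": [0,-0.026,0.1],"rot": [0,0,0]}
    - {"hand": 0,"slide": [0,-0.019,0.102],"rot": [0,0,0]}
    - {"hand": 0,"slide": [0,-0.012,0.103],"rot": [0,0,0]}

```text
time: 61.92
position: [0.4104, -0.1336, 0.0864]
tool_rot: [0.923, 0.385, 0.0, -0.001]
wrist_force: [2.3, 6.1, 3.2]
opening: 0.09
grasp_force: 71.0
```

Emit:
send_rows:
  commands:
    - {"hand": 0,"slide": [0,-0.005,0.09],"rot": [0,0,0]}
    - {"hand": 0,"slide": [0,0,0.02],"rot": [0,0,0]}
    - {"hand": 0,"slide": [0,0,0.01],"rot": [0,0,0]}
    - {"hand": 0,"slide": [0,0,0],"rot": [0,0,0]}

```text
time: 62.42
position: [0.4095, -0.1327, 0.0682]
tool_rot: [0.923, 0.385, -0.0, -0.001]
wrist_force: [2.6, 8.1, -1.5]
opening: 0.089
grasp_force: 71.8
```

Emit:
send_rows:
  commands:
    - {"hand": 0,"slide": [0,0,0.02],"rot": [0,0,0]}
    - {"hand": 0,"slide": [0,0,0.02],"rot": [0,0,0]}
    - {"hand": 0,"slide": [0,0,0],"rot": [0,0,0]}

```text
time: 62.8
position: [0.4097, -0.1326, 0.0658]
tool_rot: [0.923, 0.385, -0.001, -0.001]
wrist_force: [-18.9, 15.4, 52.2]
opening: 0.091
grasp_force: 78.6
```

The stop is reached (52 N upward), so the lid is shut. Relieve the load, release and rise.

Emit:
send_rows:
  commands:
    - {"hand": 0,"slide": [0,0,-0.02],"rot": [0,0,0]}
    - {"hand": 0.32,"slide": [0,0,0],"rot": [0,0,0]}
    - {"hand": 0.32,"slide": [0,0,0],"rot": [0,0,0]}
    - {"hand": 0.32,"slide": [0,0,0],"rot": [0,0,0]}
    - {"hand": 0.32,"slide": [0,0,-0.25],"rot": [0,0,0]}
    - {"hand": 0.32,"slide": [0,0,-0.35],"rot": [0,0,0]}
    - {"hand": 0.5,"slide": [0,0,-0.35],"rot": [0,0,0]}
    - {"hand": 0.5,"slide": [0,0,0],"rot": [0,0,0]}
    - {"hand": 0.5,"slide": [0,0,0],"rot": [0,0,0]}
  grip_force: 40

```text
time: 63.92
position: [0.4096, -0.1348, 0.2081]
tool_rot: [0.923, 0.384, -0.0, -0.0]
wrist_force: [0.0, -0.1, -0.7]
opening: 0.503
grasp_force: 0.0
```

```bash
python3 - <<'E'
from h import *
w=cam("wrist")
for k,z in(("lid_grip",.124),("turn_peg",.172),("turn_pivot",.139)):
    for r in finder.landmark_of("wrist",k)[:1]: print(k,round(r["score"],2),r["location"],atz(w,r["location"],z).round(4))
leg([.5375,-.0275,.21],[.5375,-.0275,.117])
a=cam("side")["frame"][130:240,240:400]
cv2.imwrite("pics/d10.png",cv2.resize(a,(800,550),interpolation=2))
E
```

```text
lid_grip 0.85 [283.2, 226.5] [ 0.3943 -0.1499  0.124 ]
turn_pivot 0.93 [311.0, 62.7] [ 0.4967 -0.0745  0.139 ]
yaw 45.24
[0.5375, -0.0275, 0.21] [ 1.108  0.105 -0.018]
[0.5375, -0.0275, 0.117] [0.    0.001 0.62 ]
```

View pics/d10.png

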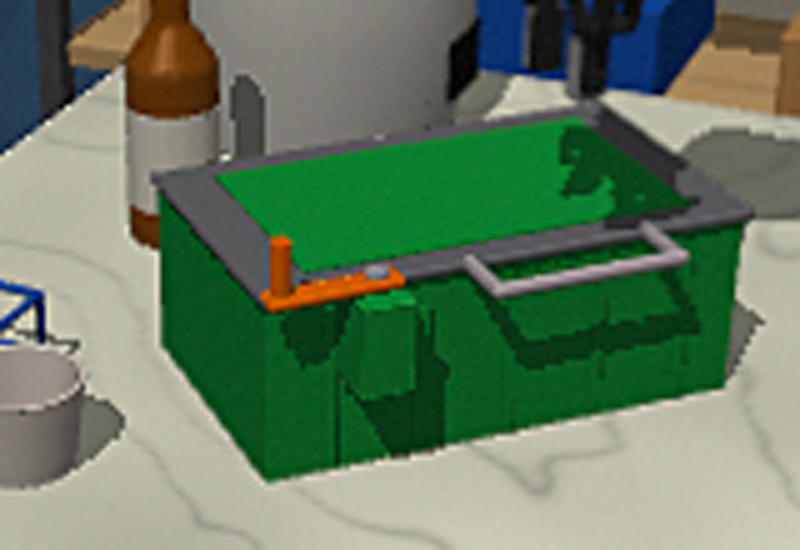

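The side view shows the lid shut flush, with the peg at (280,265) still swung clear. Go back to the peg.

Emit:
send_rows:
  commands:
    - {"hand": 0.5,"slide": [0.28,0.027,0],"rot": [0,0,0]}
    - {"hand": 0.5,"slide": [0.28,0.027,0],"rot": [0,0,0]}
    - {"hand": 0.5,"slide": [0.28,0.027,0],"rot": [0,0,0]}
    - {"hand": 0.5,"slide": [0.27,0.026,0],"rot": [0,0,0]}
    - {"hand": 0.5,"slide": [0,0,0],"rot": [0,0,0]}
    - {"hand": 0.5,"slide": [0,0,0],"rot": [0,0,0]}

```text
time: 64.92
position: [0.5381, -0.028, 0.208]
tool_rot: [0.923, 0.385, -0.001, -0.0]
wrist_force: [0.6, -0.5, 0.2]
opening: 0.501
grasp_force: 0.0
```

```bash
python3 - <<'E'
from h import *
w=cam("wrist")
for k,z in(("turn_peg",.172),("turn_pivot",.139)):
    for r in finder.landmark_of("wrist",k)[:1]: print(k,round(r["score"],2),r["location"],atz(w,r["location"],z).round(4))
leg([.5385,-.0285,.117])
E
```

```text
turn_peg 0.6 [280.2, 223.0] [ 0.5345 -0.0286  0.172 ]
turn_pivot 0.77 [287.7, 280.5] [ 0.4957 -0.0757  0.139 ]
yaw 45.16
[0.5385, -0.0285, 0.117] [0.003 0.001 0.611]
```

Emit:
send_rows:
  commands:
    - {"hand": 0.5,"slide": [0,-0.008,0.25],"rot": [0,0,0]}
    - {"hand": 0.5,"slide": [0,0,0.25],"rot": [0,0,0]}
    - {"hand": 0.5,"slide": [0,0,0.107],"rot": [0,0,0]}
    - {"hand": 0.5,"slide": [0,0,0],"rot": [0,0,0]}
    - {"hand": 0,"slide": [0,0,0],"rot": [0,0,0]}
    - {"hand": 0,"slide": [0,0,0],"rot": [0,0,0]}
    - {"hand": 0,"slide": [0,0,0],"rot": [0,0,0]}
    - {"hand": 0,"slide": [0,0,0],"rot": [0,0,0]}
  grip_force: 40

```text
time: 66.08
position: [0.5388, -0.0268, 0.1189]
tool_rot: [0.923, 0.385, 0.001, 0.001]
wrist_force: [0.7, -0.2, 7.4]
opening: 0.118
grasp_force: 39.2
```

```bash
python3 - <<'E'
from h import *
s=readout.state();p=s["position"];print(p,s["opening"],s["grasp_force"])
pv=np.array([.4967,-.0720,0]);d=p-pv;a0=np.arctan2(d@Y,d@X);print(a0,np.hypot(d@X,d@Y))
leg(*[pv+.06*(np.cos(a)*X+np.sin(a)*Y)+[0,0,p[2]] for a in np.linspace(a0,-.01,13)[1:]])
E
```

```text
[ 0.53879911 -0.02675496  0.1189242 ] 0.11795357839224067 39.208667278289795
1.6067984097419248 0.06180110211257712
yaw 45.24
[ 0.54310135 -0.03396258  0.1189242 ] [-0.014  0.054  0.   ]
[ 0.54779024 -0.04054021  0.1189242 ] [-0.009  0.053  0.   ]
[ 0.55155308 -0.04768807  0.1189242 ] [-0.016  0.051  0.   ]
[ 0.55432168 -0.05527659  0.1189242 ] [-0.023  0.049  0.   ]
[ 0.55604586 -0.06316824  0.1189242 ] [-0.029  0.045  0.   ]
[ 0.55669435 -0.07121997  0.1189242 ] [-0.035  0.041  0.   ]
[ 0.55625542 -0.07928583  0.1189242 ] [-0.04   0.036  0.   ]
[ 0.554737   -0.08721964  0.1189242 ] [-0.045  0.03  -0.   ]
[ 0.55216663 -0.09487758  0.1189242 ] [-0.048  0.024 -0.   ]
[ 0.5485909  -0.10212085  0.1189242 ] [-0.051  0.017 -0.   ]
[ 0.54407461 -0.10881817  0.1189242 ] [-0.053  0.01  -0.   ]
[ 0.53869963 -0.11484813  0.1189242 ] [-0.054  0.003 -0.   ]
```

Emit:
send_rows:
  commands:
    - {"hand": 0,"slide": [-0.006,0.054,0],"rot": [0,0,0]}
    - {"hand": 0,"slide": [-0.009,0.053,0],"rot": [0,0,0]}
    - {"hand": 0,"slide": [-0.016,0.051,0],"rot": [0,0,0]}
    - {"hand": 0,"slide": [-0.023,0.049,0],"rot": [0,0,0]}
    - {"hand": 0,"slide": [-0.029,0.045,0],"rot": [0,0,0]}
    - {"hand": 0,"slide": [-0.035,0.041,0],"rot": [0,0,0]}
    - {"hand": 0,"slide": [-0.04,0.036,0],"rot": [0,0,0]}
    - {"hand": 0,"slide": [-0.045,0.03,0],"rot": [0,0,0]}
    - {"hand": 0,"slide": [-0.048,0.024,0],"rot": [0,0,0]}
    - {"hand": 0,"slide": [-0.051,0.017,0],"rot": [0,0,0]}
    - {"hand": 0,"slide": [-0.053,0.01,0],"rot": [0,0,0]}
    - {"hand": 0,"slide": [-0.06,0.003,0],"rot": [0,0,0]}

```text
time: 67.58
position: [0.5382, -0.1145, 0.1185]
tool_rot: [0.923, 0.385, 0.0, 0.0]
wrist_force: [-1.9, 3.4, 6.2]
opening: 0.114
grasp_force: 40.3
```

Emit:
send_rows:
  commands:
    - {"hand": 0,"slide": [-0.008,0,0],"rot": [0,0,0]}
    - {"hand": 0,"slide": [0,0,0],"rot": [0,0,0]}
    - {"hand": 0,"slide": [0,0,0],"rot": [0,0,0]}

```text
time: 67.95
position: [0.5374, -0.1153, 0.1185]
tool_rot: [0.923, 0.385, 0.0, 0.0]
wrist_force: [-1.7, 2.4, 6.1]
opening: 0.117
grasp_force: 40.3
```

Emit:
send_rows:
  commands:
    - {"hand": 0.5,"slide": [0,0,0],"rot": [0,0,0]}
    - {"hand": 0.5,"slide": [0,0,0],"rot": [0,0,0]}
    - {"hand": 0.5,"slide": [0,0,0],"rot": [0,0,0]}
    - {"hand": 0.5,"slide": [0,0,-0.25],"rot": [0,0,0]}
    - {"hand": 0.5,"slide": [0,0,-0.35],"rot": [0,0,0]}
    - {"hand": 0.5,"slide": [0,0,-0.35],"rot": [0,0,0]}
    - {"hand": 0.5,"slide": [0,0,0],"rot": [0,0,0]}
    - {"hand": 0.5,"slide": [0,0,0],"rot": [0,0,0]}

```text
time: 68.95
position: [0.5369, -0.1156, 0.2596]
tool_rot: [0.923, 0.385, -0.0, -0.0]
wrist_force: [0.2, -0.4, 0.1]
opening: 0.499
grasp_force: 0.0
```

```bash
python3 - <<'E'
from h import *
w=cam("wrist")
for k,z in(("turn_peg",.172),("turn_pivot",.139)):
    for r in finder.landmark_of("wrist",k)[:1]: print(k,round(r["score"],2),r["location"],atz(w,r["location"],z).round(4))
s=cam("side");a=s["frame"][130:420,180:400]
for p in([.5392,-.1125,.172],[.3253,-.2661,.128],[.5519,-.0412,.128]):print(proj(s,p))
cv2.imwrite("pics/e1.png",np.hstack([cv2.resize(w["frame"],(420,315)),cv2.resize(a,(380,500),interpolation=2)[:315]]))
E
```

```text
turn_peg 0.97 [279.3, 198.5] [ 0.5357 -0.112   0.172 ]
turn_pivot 0.87 [224.2, 191.0] [ 0.4984 -0.0761  0.139 ]
[305.48150971 165.8412872 ]
[388.28170859 171.4450024 ]
[291.81109723 188.59231719]
```

View pics/e1.png

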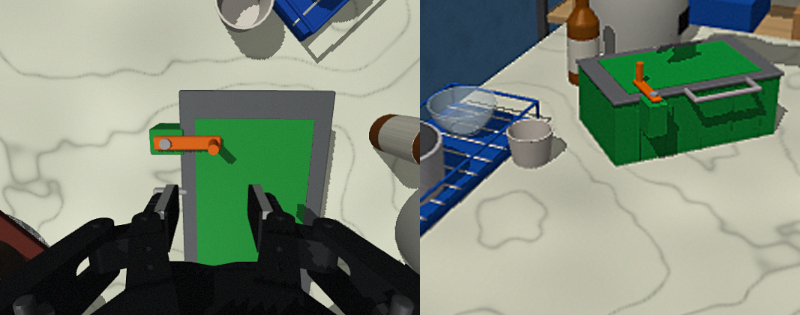

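The lid is shut, the button lies square over it at about (190,144) in the left half, the counter is clear of tins, and the cup and jar have not moved. Handing in.

```bash
python3 -c "
from station import env
print(env.sign_off())"
```

```text
the job is handed in; nothing more can be done
None
```

All five tins are in the crate, the lid is shut and the turnbutton is turned back over it; the teacup and jar were not touched, and the job was handed in at about 69 s of the 210 s allowed (the sign-off returned no verdict).

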